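# Line up the offcuts by length along the fence

## Robot

A 6-joint arm with a two-finger parallel gripper is mounted at the origin on a cart in front of the work surface, level with it; the furniture and walls round the work are solid. World frame = base frame: x ahead of the robot, y to its left, z up, the work surface at z = 0. Lengths are in m, angles in degrees, forces in N, time in s.
With the tool pointing down it reaches from about 0.3 to 0.75 m from the base axis. Payload 8.5 kg.
Tool frame: the origin (TCP) lies on the centre line of the jaws, within the pads' length; the fingertips stand 25 mm ahead of it and the grasp point (between the pads) lies 6 mm ahead of it; y points along the fingers, x is the direction in which the jaws open and shut, and the axes are right-handed (so a half turn about y gives the same grasp; the last joint's range is limited). The gripper opens to 85 mm and grips with 20 to 120 N. Pads are 22 mm wide; open, the fingers measure 114 mm over their backs; the gripper's body (76 mm by 85 mm) begins 54 mm behind the grasp point. The pads swing forward as they close: fully open they stand 13 mm farther back than shut.
Start: joints at [-76.564, 21.807, 74.336, -0, 83.858, -12.336], TCP at [0.239, -0.495, 0.218] pointing down, gripper open.
Joint ranges: [-178.18, 178.18], [-50.72, 133.34], [12.68, 142.11], [-81.47, 261.47], [9.98, 163.14], [-165.26, 165.26]. Speed limits (degrees/s): [136.94, 136.94, 180, 180, 180, 180].

## Interface

Orientations are given as [roll, pitch, yaw] about the fixed x, y, z axes, in that order (R = Rz(yaw) Ry(pitch) Rx(roll)).
In Python, from station import ctrl, imaging gives the robot as it stands.
- The arm moves only by the shell command python3 -m inch 'ROWS' [FORCE]. ROWS is JSON, a list of rows, each a list of 3 entries, a list of its own where there are three numbers: the opening in per cent of the stroke, from 0 (shut) to 100 (fully open), then the shift along the tool's x, y, z each as a share of 1000 mm, from -1 to 1, then the turn about the tool's y as a share of 180 degrees, from -1 to 1. In form: [[fingers, [dx, dy, dz], twist], ...]. A call has 1 to 12 rows; each row is the pose to reach, as a shift and turn from the pose commanded when the call began, along the tool's axes at that moment, turning the shorter way round; what a row does not reach only later rows make up. A row lasts 1/12 s, in which the tool goes at most 41.7 mm and 7.16 degrees, less where a joint would pass 70% of its speed; a pose out of reach is approached as far as the arm can. A call with a number of a shift or a turn outside -1 to 1 is refused whole. A call with a gripper value outside its range is refused whole. The fingers move at their own pace and stop on an object; FORCE is the grip in N (left out, the last holds). Time passes only in rows, so rows that repeat a pose let the fingers close. It gives the time, the measured TCP pose, the force and the opening at its end, in the units of the state.
- ctrl.state(): the state, without advancing time (a new reading comes with each control period).
- imaging.camera(name): name is "scene" or "top"; returns the picture (480x640x3 uint8, red, green, blue); there is no depth.
- imaging.camera_model(name): a dict with "camera_matrix" (3x3 intrinsics, pixels), "rvec" (rotation vector, rad) and "tvec" (3), from world to camera coordinates, as OpenCV has them. Camera axes: x right, y down, z forward; pixel columns grow to the right and rows downward; lengths in m; the calibration is good to about 2 mm. A picture is of the moment at which its call begins. camera_model takes no time and is no camera call.
- ctrl.finish_job(): hands the job in, once; it reports no verdict.
The state is a dict: "time": time; "joint_pos": joint angles; "qd": joint speeds; "tau": joint torques, N m; "ee_pos": TCP position; "eef_rot": TCP orientation; "force": force on the tool from outside, world axes, zero at the start; "wrist_torque": the same for the moment, N m; "finger_gap": finger opening in m.
Only numpy, scipy, OpenCV 4.12 (cv2) and the standard library are available. Lean on these libraries where they do the work, as an engineer would, in place of code of your own. Each camera call takes 0.05 s, during which the arm holds its last target.

## Task

Line up the four wooden offcuts in order of length on the four grey bays along the wooden fence: the shortest in the bay at the end where the dark wooden post stands on the fence, then longer and longer, the longest in the bay at the other end. Lay each one flat along the middle of its bay, square to the fence, with one end close to the fence (no more than 15 mm away). Leave the pencil where it lies.

Things in the scene. Friction and masses are not known exactly. Their poses are not given: they have to be found in the camera images.
- offcut_a: the shortest offcut, a stubby light-brown block: wooden, 50 wide x 80 long x 40 high mm, lying flat on the bench. Origin at the centre of its underside, z up; own y along its length, own x across its width.
- offcut_b: the second shortest offcut, a pale square-section block: wooden, 45 wide x 110 long x 45 high mm, lying flat on the bench. Origin at the centre of its underside, z up; own y along its length, own x across its width.
- offcut_c: the second longest offcut, a narrow dark-brown stick: wooden, 40 wide x 160 long x 20 high mm, lying flat on the bench. Origin at the centre of its underside, z up; own y along its length, own x across its width.
- offcut_d: the longest offcut, a thin flat brown board: wooden, 50 wide x 200 long x 12 high mm, lying flat on the bench. Origin at the centre of its underside, z up; own y along its length, own x across its width.
- bay1: the farthest of four like bays (counted from the robot): fixed grey pad 210 long x 60 wide x 4 mm thick, its right end touching the fence; bay pitch 78 mm. Origin on the bench under the middle of its edge at the fence; x through the fence, square to it (pad from x = -210 to 0, fence face at 0), y along the fence away from the robot, z up. Fence: wooden, 25 high, 25 thick.
- bay2: the second farthest of four like bays (counted from the robot): fixed grey pad 210 long x 60 wide x 4 mm thick, its right end touching the fence; bay pitch 78 mm. Origin on the bench under the middle of its edge at the fence; x through the fence, square to it (pad from x = -210 to 0, fence face at 0), y along the fence away from the robot, z up. Fence: wooden, 25 high, 25 thick.
- bay3: the second nearest of four like bays (counted from the robot): fixed grey pad 210 long x 60 wide x 4 mm thick, its right end touching the fence; bay pitch 78 mm. Origin on the bench under the middle of its edge at the fence; x through the fence, square to it (pad from x = -210 to 0, fence face at 0), y along the fence away from the robot, z up. Fence: wooden, 25 high, 25 thick.
- bay4: the nearest of four like bays (counted from the robot): fixed grey pad 210 long x 60 wide x 4 mm thick, its right end touching the fence; bay pitch 78 mm. Origin on the bench under the middle of its edge at the fence; x through the fence, square to it (pad from x = -210 to 0, fence face at 0), y along the fence away from the robot, z up. Fence: wooden, 25 high, 25 thick.
- end_post: dark wooden post 25 x 24 (along the fence) x 30 mm high with a steel bolt head on top, fixed on top of the fence at its far or its near end; bolt top 60 mm above the bench. The other end has only a flat steel plate. Origin at the centre of its underside, y along the fence; 45 mm along the fence from the middle of the nearest bay.
- marker_pencil: loose flat red carpenter's pencil, 13 x 168 x 8 mm, lying among the offcuts; not part of the job. Origin at the centre of its underside, y along its length.
There are look-alikes about, which are no part of the job. What is shaped like the offcut_a but green is not meant.

How it is judged (in metres and radians):
At the end, for the whole second after the job is handed in: Each offcut lies flat on the bay of its rank by length, counted from the end with the post: centre within 15 mm of the bay's centre line, its end at most 22 mm from the fence, length within 0.17 rad of square to the fence; all released, at rest; pencil not moved over 40 mm (((horizontal distance between end_post and bay1 below 0.12 m and (x of offcut_a in the frame of bay1 between -0.062 and -0.034 m and y of offcut_a in the frame of bay1 between -0.015 and 0.015 m and z of offcut_a in the frame of bay1 below 0.008 m and angle between the y axis of offcut_a and the x axis of bay1, either way round below 0.17 rad and angle between offcut_a's own z axis and vertical below 0.1 rad) and (x of offcut_b in the frame of bay2 between -0.077 and -0.049 m and y of offcut_b in the frame of bay2 between -0.015 and 0.015 m and z of offcut_b in the frame of bay2 below 0.008 m and angle between the y axis of offcut_b and the x axis of bay2, either way round below 0.17 rad and angle between offcut_b's own z axis and vertical below 0.1 rad) and (x of offcut_c in the frame of bay3 between -0.102 and -0.074 m and y of offcut_c in the frame of bay3 between -0.015 and 0.015 m and z of offcut_c in the frame of bay3 below 0.008 m and angle between the y axis of offcut_c and the x axis of bay3, either way round below 0.17 rad and angle between offcut_c's own z axis and vertical below 0.1 rad) and (x of offcut_d in the frame of bay4 between -0.122 and -0.094 m and y of offcut_d in the frame of bay4 between -0.015 and 0.015 m and z of offcut_d in the frame of bay4 below 0.008 m and angle between the y axis of offcut_d and the x axis of bay4, either way round below 0.17 rad and angle between offcut_d's own z axis and vertical below 0.1 rad)) or (horizontal distance between end_post and bay4 below 0.12 m and (x of offcut_a in the frame of bay4 between -0.062 and -0.034 m and y of offcut_a in the frame of bay4 between -0.015 and 0.015 m and z of offcut_a in the frame of bay4 below 0.008 m and angle between the y axis of offcut_a and the x axis of bay4, either way round below 0.17 rad and angle between offcut_a's own z axis and vertical below 0.1 rad) and (x of offcut_b in the frame of bay3 between -0.077 and -0.049 m and y of offcut_b in the frame of bay3 between -0.015 and 0.015 m and z of offcut_b in the frame of bay3 below 0.008 m and angle between the y axis of offcut_b and the x axis of bay3, either way round below 0.17 rad and angle between offcut_b's own z axis and vertical below 0.1 rad) and (x of offcut_c in the frame of bay2 between -0.102 and -0.074 m and y of offcut_c in the frame of bay2 between -0.015 and 0.015 m and z of offcut_c in the frame of bay2 below 0.008 m and angle between the y axis of offcut_c and the x axis of bay2, either way round below 0.17 rad and angle between offcut_c's own z axis and vertical below 0.1 rad) and (x of offcut_d in the frame of bay1 between -0.122 and -0.094 m and y of offcut_d in the frame of bay1 between -0.015 and 0.015 m and z of offcut_d in the frame of bay1 below 0.008 m and angle between the y axis of offcut_d and the x axis of bay1, either way round below 0.17 rad and angle between offcut_d's own z axis and vertical below 0.1 rad))) and linear speed of each of offcut_a, offcut_b, offcut_c, offcut_d below 0.02 m/s); the robot touches nothing.
It fails at once if the pencil is moved by more than 40 mm (distance of marker_pencil from where it was at the start of the episode above 0.04 m).
It also fails if it takes over 115 s, if anything falls off the work surface, if the arm or the gripper's body presses on something with over 40 N, if the wrist force passes 120 N, or if a joint passes its speed limit or range.

## Working session

There is one attempt and no reset: what is moved stays moved. The work goes in short steps, Python scripts to look and compute and a shell command to move; the robot and the scene stay as the last step left them, time stands still between calls to the robot, and variables do not carry over. Pictures are saved under pics/ and viewed, and the job is handed in when it is done.

```bash
ls; mkdir -p pics
python3 - <<'E'
from station import ctrl, imaging
import cv2
print(ctrl.state())
for n in("scene","top"):
    im=imaging.camera(n); cv2.imwrite(f"pics/{n}0.png",im[:,:,::-1]); print(imaging.camera_model(n))
E
```

```text
pics
{'time': 0.0, 'joint_pos': array([-7.65638189e+01,  2.18426637e+01,  7.43854347e+01,  1.80125582e-03,
        8.38585278e+01, -1.23360663e+01]), 'qd': array([0.0279233 , 0.04988521, 0.05188291, 0.06428525, 0.12120846,
       0.06750097]), 'tau': array([ 8.16043976e-04, -4.48460162e+01, -2.31278050e+01, -1.37862785e-04,
        4.76695859e-03, -1.68011132e-05]), 'ee_pos': array([ 0.23906578, -0.49497707,  0.2174921 ]), 'eef_rot': array([-8.99797434e+01,  8.42436429e-02, -6.42279318e+01]), 'force': array([ 0.47913289, -0.21769864,  1.35781304]), 'wrist_torque': array([0.07964079, 0.03502053, 0.02007747]), 'finger_gap': 0.08554297720741016}
{'camera_matrix': array([[436.75755344,   0.        , 319.8369463 ],
       [  0.        , 436.75755344, 236.51328769],
       [  0.        ,   0.        ,   1.        ]]), 'rvec': array([ 0.97796084, -2.24406728,  1.24575625]), 'tvec': array([0.47726865, 0.18753791, 0.96120335])}
{'camera_matrix': array([[441.50268487,   0.        , 317.77195669],
       [  0.        , 441.50268487, 235.78864452],
       [  0.        ,   0.        ,   1.        ]]), 'rvec': array([ 2.16896052, -2.21746204,  0.00576041]), 'tvec': array([0.15666866, 0.54567725, 0.97732049])}
```

View pics/scene0.png

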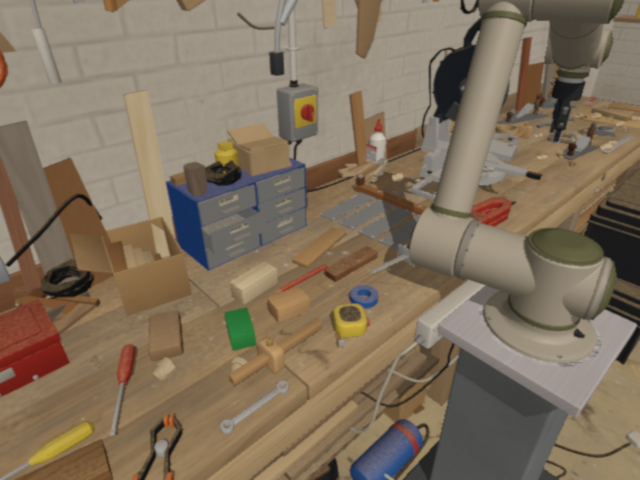

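View pics/top0.png

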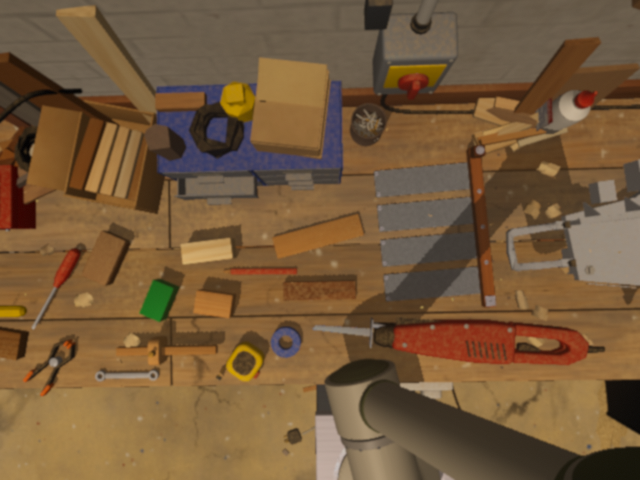

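The top view shows the pale block b at (207,250), board d at (319,235), dark stick c at (320,289) and light-brown block a at (213,303). The green look-alike is at (158,300), another brown block (106,257) lies farther off, and the pencil is at (264,271). The bays are at (375–480, 180–285). The post seems to be at the far end of the fence (478,150), with the plate at (488,300).

```bash
cat > h.py <<'E'
from station import ctrl, imaging
import cv2, numpy as np
def cam(n):
    m=imaging.camera_model(n);R=cv2.Rodrigues(m["rvec"])[0];return m["camera_matrix"],R,m["tvec"]
def ray(n,uv,z):
    K,R,t=cam(n);uv=np.atleast_2d(np.array(uv,float))
    d=np.c_[uv,np.ones(len(uv))]@np.linalg.inv(K).T@R; c=-R.T@t
    s=(z-c[2])/d[:,2]; return c+s[:,None]*d
def proj(n,p):
    m=imaging.camera_model(n);return cv2.projectPoints(np.atleast_2d(np.array(p,float)),m["rvec"],m["tvec"],m["camera_matrix"],None)[0][:,0]
def rect(n,mask,z,box):
    x0,y0,x1,y1=box;m=np.zeros_like(mask);m[y0:y1,x0:x1]=mask[y0:y1,x0:x1]
    m=cv2.morphologyEx(m,cv2.MORPH_OPEN,np.ones((3,3)))
    m=cv2.morphologyEx(m,cv2.MORPH_CLOSE,np.ones((5,5)))
    cs=cv2.findContours(m,cv2.RETR_EXTERNAL,cv2.CHAIN_APPROX_NONE)[0]
    c=max(cs,key=cv2.contourArea)[:,0]
    w=ray(n,c,z)[:,:2].astype(np.float32)
    (ce,s,a)=cv2.minAreaRect(w*1000)
    if s[0]<s[1]: a+=90;s=s[::-1]   # a = direction of long side, world deg
    return np.array(ce)/1000,s,(a+90)%180-90,c
E
python3 - <<'E'
from h import *
im=cv2.imread("pics/top0.png")
a=cv2.resize(im[215:325,130:375],None,fx=3.2,fy=3.2,interpolation=cv2.INTER_CUBIC)
cv2.imwrite("pics/c1.png",a)
a=cv2.resize(im[135:315,365:505],None,fx=3.3,fy=3.3,interpolation=cv2.INTER_CUBIC)
cv2.imwrite("pics/c2.png",a)
s=cv2.imread("pics/scene0.png")
a=cv2.resize(s[165:260,300:460],None,fx=4,fy=4,interpolation=cv2.INTER_CUBIC)
cv2.imwrite("pics/c3.png",a)
hsv=cv2.cvtColor(im,cv2.COLOR_BGR2HSV)
for p in [(207,255),(319,237),(320,289),(213,303),(158,300),(264,271),(270,300),(250,225),(420,180),(420,255),(460,240)]: print(p,hsv[p[1],p[0]],ray("top",p,0)[0].round(3))
E
```

```text
(207, 255) [ 18 126 203] [0.511 0.397 0.   ]
(319, 237) [ 15 184 154] [0.547 0.142 0.   ]
(320, 289) [ 14 170 117] [0.429 0.142 0.   ]
(213, 303) [ 15 181 173] [0.402 0.385 0.   ]
(158, 300) [ 60 186 107] [0.412 0.511 0.   ]
(264, 271) [  7 204 156] [0.472 0.268 0.   ]
(270, 300) [ 16 159 141] [0.407 0.256 0.   ]
(250, 225) [ 16 138 144] [0.577 0.298 0.   ]
(420, 180) [ 13  39 104] [ 0.67  -0.089  0.   ]
(420, 255) [ 15  38 106] [ 0.501 -0.084  0.   ]
(460, 240) [15 46 66] [ 0.533 -0.174  0.   ]
```

View pics/c1.png

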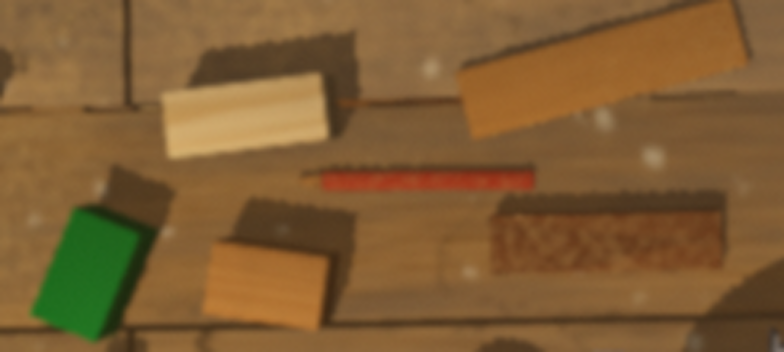

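View pics/c2.png

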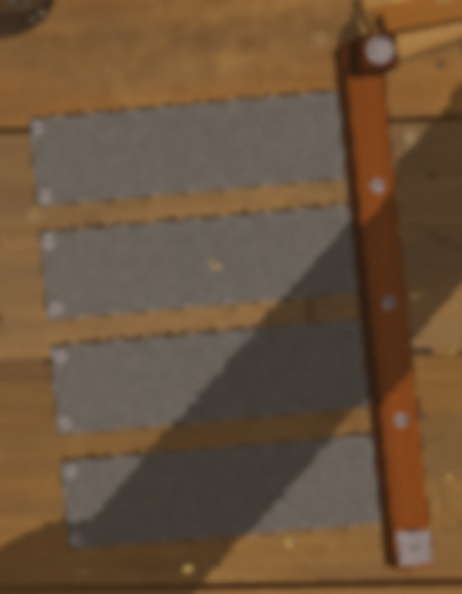

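View pics/c3.png

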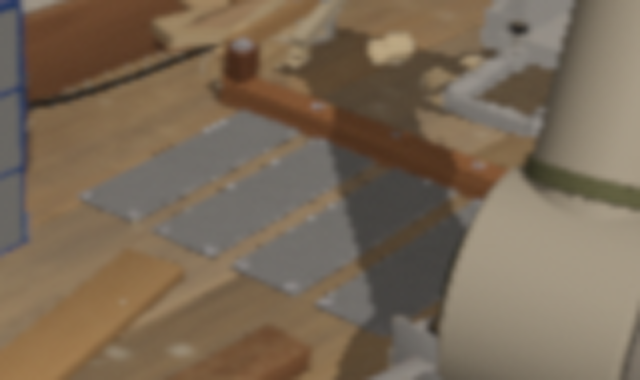

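The post is on the far end of the fence: bolt at crop (378,48) in the top view, dark post at (240,60) in the scene crop. So a goes to bay1, b to bay2, c to bay3 and d to bay4. Candidates for offcut_a are the green block (158,300), which is ruled out by colour, and the light-brown block (213,303), which fits. The brown block at (106,257) is larger and darker, so I'll check its size against the block at (213,303).

```bash
cat > m.py <<'E'
from h import *
def measure(im,dbg=None,only=None):
    hsv=cv2.cvtColor(im,cv2.COLOR_BGR2HSV);H,S,V=[hsv[:,:,i].astype(int) for i in range(3)]
    specs={'a':((V>145)&(S>150)&(H>9),.04,(185,280,245,330)),
     'b':((V>165)&(H>14),.045,(170,230,245,275)),
     'c':((V<150)&(S>155)&(H<16)&(V>85),.02,(280,272,362,305)),
     'd':((S>158)&(V>130),.012,(268,205,370,262)),
     'brown?':((S>110)&(V>60),.04,(75,220,135,290)),
     'pencil':((S>150)&(H<10),.008,(220,262,305,280)),
     'bay1':((S<75)&(V>50),.004,(365,155,473,205)),'bay2':((S<75)&(V>50),.004,(365,192,474,236)),
     'bay3':((S<75)&(V>50),.004,(365,228,480,272)),'bay4':((S<75)&(V>50),.004,(365,266,482,306))}
    out={};d=im.copy()
    for k,(m,z,box) in specs.items():
        if only and k not in only: continue
        r=rect("top",m.astype(np.uint8)*255,z,box);out[k]=r
        cv2.drawContours(d,[r[3].reshape(-1,1,2)],-1,(255,0,255),1)
        print(k,r[0].round(4),np.round(r[1],1),round(r[2],1))
    if dbg: cv2.imwrite(dbg,cv2.resize(d[150:335,70:500],None,fx=1.85,fy=1.85,interpolation=cv2.INTER_CUBIC))
    return out
if __name__=="__main__": measure(cv2.imread("pics/top0.png"),"pics/m0.png")
E
python3 m.py
```

```text
a [0.4056 0.387 ] [100.2  49. ] 80.3
b [0.52   0.3874] [108.5  44.7] -85.6
c [0.428  0.1444] [167.8  46.3] 88.9
d [0.5469 0.146 ] [199.8  49.9] -76.3
brown? [0.5179 0.613 ] [152.9 131.4] -0.5
pencil [0.4739 0.2683] [146.4  11.2] 88.8
bay1 [ 0.6704 -0.0907] [209.5  58.5] -86.1
bay2 [ 0.5926 -0.0956] [208.8  59.2] -86.2
bay3 [ 0.5151 -0.1005] [208.7  58.8] -86.2
bay4 [ 0.4371 -0.1063] [209.3  58.5] -86.2
```

View pics/m0.png

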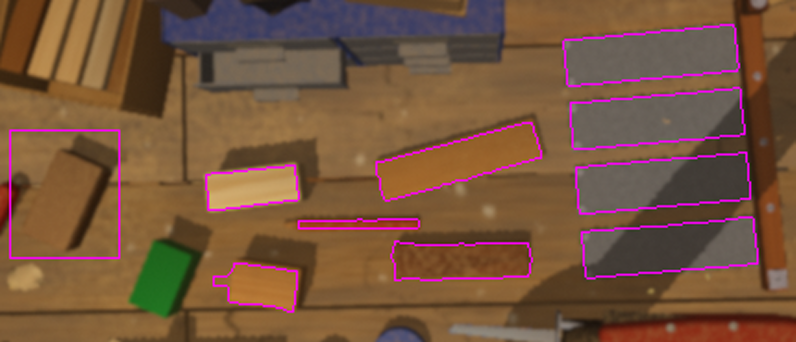

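```bash
sed -i "s/(185,280,245,330)/(193,285,240,322)/; s/(V>145)&(S>150)&(H>9)/(V>158)\&(S>150)\&(H>9)/; s/(V<150)&(S>155)&(H<16)&(V>85)/(V<138)\&(S>163)\&(H<16)\&(V>85)/; s/(280,272,362,305)/(282,276,358,302)/" m.py
python3 - <<'E'
from m import *
im=cv2.imread("pics/top0.png")
measure(im,"pics/m1.png",['a','c','b'])
hsv=cv2.cvtColor(im,cv2.COLOR_BGR2HSV)
for x in (300,330,345): print(x,hsv[272:306:1,x].tolist())
E
```

```text
a [0.404  0.3774] [78.6 45.6] 80.9
b [0.52   0.3874] [108.5  44.7] -85.6
c [0.428  0.1455] [161.2  41.9] 88.9
300 [[16, 151, 127], [16, 150, 126], [16, 151, 123], [15, 151, 108], [15, 152, 92], [15, 152, 87], [15, 152, 84], [15, 155, 84], [15, 157, 81], [14, 166, 83], [14, 179, 100], [14, 177, 117], [14, 176, 122], [14, 171, 122], [14, 171, 119], [14, 173, 115], [14, 176, 113], [13, 176, 113], [14, 177, 117], [14, 173, 121], [15, 173, 124], [14, 171, 124], [14, 174, 120], [14, 179, 114], [13, 177, 114], [14, 176, 116], [14, 179, 117], [13, 176, 120], [15, 169, 127], [15, 159, 133], [15, 153, 133], [16, 151, 133], [15, 147, 132], [16, 148, 131]]
330 [[16, 142, 122], [15, 143, 118], [15, 143, 109], [16, 143, 93], [15, 146, 82], [16, 147, 78], [15, 142, 79], [16, 148, 76], [14, 159, 77], [14, 174, 91], [14, 175, 109], [14, 177, 117], [13, 180, 116], [13, 182, 115], [13, 183, 114], [13, 180, 115], [13, 177, 114], [13, 174, 114], [14, 171, 116], [13, 172, 114], [13, 175, 109], [13, 181, 110], [13, 186, 114], [13, 187, 117], [13, 183, 120], [13, 181, 124], [13, 176, 129], [14, 167, 133], [15, 163, 136], [16, 161, 139], [16, 156, 142], [16, 154, 144], [16, 155, 145], [16, 151, 145]]
345 [[16, 139, 117], [16, 140, 115], [16, 143, 105], [15, 143, 91], [15, 145, 81], [16, 147, 80], [15, 145, 79], [15, 151, 76], [14, 160, 78], [13, 177, 95], [12, 183, 107], [13, 181, 110], [13, 179, 111], [13, 180, 112], [13, 179, 114], [13, 180, 115], [13, 179, 114], [13, 178, 112], [14, 176, 113], [13, 178, 119], [14, 178, 122], [13, 178, 122], [13, 178, 122], [13, 180, 122], [13, 181, 121], [13, 178, 123], [14, 175, 127], [15, 167, 134], [16, 162, 140], [16, 159, 141], [16, 156, 142], [16, 154, 142], [15, 156, 141], [16, 157, 140]]
```

View pics/m1.png

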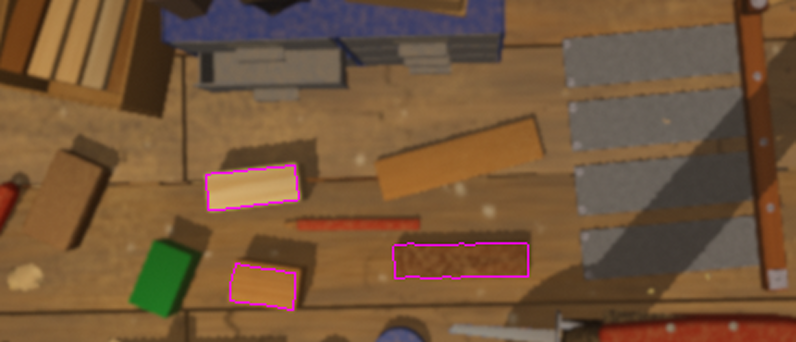

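Sizes agree with the stated ones: a 79×46, b 109×45, c 161×42, d 200×50, bays 209×59 at 78 mm pitch. Next is a small helper that works out shifts in tool axes, and a check on the chest's front edge.

```bash
cat > go.py <<'E'
import sys
from h import *
B1=np.array([.6704,-.0907]);B4=np.array([.4371,-.1063])
UX=np.array([np.cos(np.radians(-86.2)),np.sin(np.radians(-86.2))])
OBJ=dict(a=(.404,.3774,80.9),b=(.520,.3874,94.4),c=(.428,.1455,88.9),d=(.5469,.146,103.7))
L=dict(a=.08,b=.11,c=.16,d=.2)
def place(k,gap=.008):
    i='abcd'.index(k);c=B1+(B4-B1)*i/3
    return c+UX*(.105-gap-L[k]/2)
def to(x,y,z,yaw):
    s=ctrl.state();p=s["ee_pos"];Y=np.radians(s["eef_rot"][2]);D=np.array([x,y,z])-p
    X=np.array([np.cos(Y),np.sin(Y),0]);Z=np.array([-np.sin(Y),np.cos(Y),0])
    dy=(yaw-s["eef_rot"][2]+180)%360-180
    print("t",round(s["time"],2),"target",np.round([x,y,z,yaw],4),"shift",np.round([D@X,-D[2],D@Z],4),"twist",round(-dy/180,4),"F",s["force"].round(1),"gap",round(s["finger_gap"],4),"rot",s["eef_rot"].round(2))
if __name__=="__main__":
    k,w,z=sys.argv[1],sys.argv[2],float(sys.argv[3])
    if w=="pick": x,y,a=OBJ[k]; to(x,y,z,a-90)
    else:
        x,y=place(k); to(x,y,z,3.8)
E
python3 - <<'E'
from h import *
print(ray("scene",[(205,262),(307,225)],0).round(3))
E
python3 -m inch '[[100,[0,0,0.02],0.02]]'; python3 go.py a pick 0.15
```

```text
[[ 0.702  0.417  0.   ]
 [ 0.662  0.09  -0.   ]]
time: 0.18
ee_pos: [0.2554, -0.4875, 0.2176]
eef_rot: [-90.0, 0.1, -68.0]
force: [-0.0, 0.4, -1.2]
finger_gap: 0.0858
t 0.18 target [ 0.404   0.3774  0.15   -9.1   ] shift [-0.7461  0.0676  0.462 ] twist -0.3271 F [-0.   0.4 -1.2] gap 0.0858 rot [-9.004e+01  6.000e-02 -6.798e+01]
```

```bash
python3 -m inch '[[85,[-0.327,0.02,0.39],-0.327],[85,[-0.327,0.02,0.39],-0.327],[85,[-0.327,0.02,0.39],-0.327],[85,[-0.327,0.02,0.39],-0.327],[85,[-0.327,0.02,0.39],-0.327],[85,[-0.327,0.02,0.39],-0.327],[85,[-0.327,0.02,0.39],-0.327],[85,[-0.327,0.02,0.39],-0.327],[85,[-0.327,0.02,0.39],-0.327],[85,[-0.327,0.02,0.39],-0.327],[85,[-0.327,0.02,0.39],-0.327],[85,[-0.327,0.02,0.39],-0.327]]'; python3 go.py a pick 0.12
```

```text
time: 1.18
ee_pos: [0.491, -0.0427, 0.1983]
eef_rot: [-90.0, 0.0, -9.0]
force: [1.0, -0.5, 0.4]
finger_gap: 0.0729
t 1.18 target [ 0.404   0.3774  0.12   -9.1   ] shift [-0.1514  0.0783  0.4014] twist 0.0007 F [ 1.  -0.5  0.4] gap 0.0729 rot [-9.00e+01  2.00e-02 -8.97e+00]
```

```bash
python3 -m inch '[[85,[-0.15,0.078,0.40],0],[85,[-0.15,0.078,0.40],0],[85,[-0.15,0.078,0.40],0],[85,[-0.15,0.078,0.40],0],[85,[-0.15,0.078,0.40],0],[85,[-0.15,0.078,0.40],0],[85,[-0.15,0.078,0.40],0],[85,[-0.15,0.078,0.40],0],[85,[-0.15,0.078,0.40],0],[85,[-0.15,0.078,0.40],0],[85,[-0.15,0.078,0.40],0],[85,[-0.15,0.078,0.40],0]]'; python3 -m inch '[[85,[-0.15,0.078,0.40],0],[85,[0,0,0],0]]' >/dev/null 2>&1 & sleep 0; true; python3 go.py a pick 0.04
```

```text
time: 2.18
ee_pos: [0.4029, 0.3766, 0.1191]
eef_rot: [-90.0, 0.1, -8.7]
force: [0.6, 0.5, 0.2]
finger_gap: 0.0726
this script no longer has the robotException ignored in: <_io.TextIOWrapper mode='rw' encoding='UTF-8'>
Traceback (most recent call last):
BrokenPipeError: [Errno 32] Broken pipe
```

I shouldn't have chained that second background move. I'll check where the arm is.

```bash
sleep 2; python3 go.py a pick 0.03
python3 - <<'E'
from h import *
print(ctrl.state()["ee_pos"])
cv2.imwrite("pics/s1.png",imaging.camera("scene")[:,:,::-1])
E
```

```text
t 2.35 target [ 0.404   0.3774  0.03   -9.1   ] shift [ 0.0071  0.0866 -0.0063] twist 0.0063 F [-1.  -1.1 -0.9] gap 0.0722 rot [-90.01   0.32  -7.97]
[0.397791   0.3845803  0.11659671]
```

View pics/s1.png

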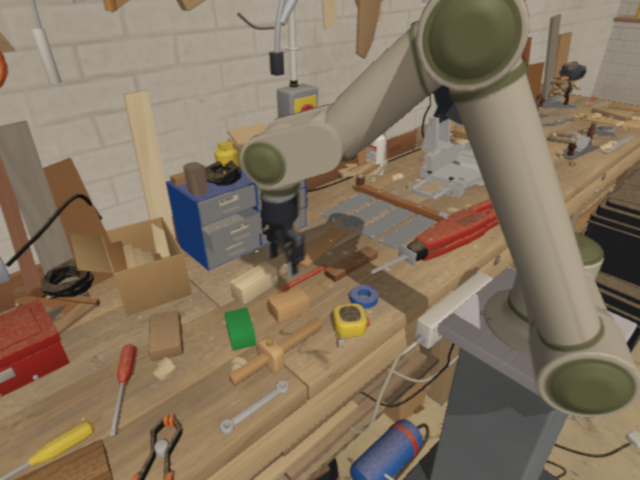

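The gripper hangs over block a's area (290,260) and nothing has been disturbed. I'll let it settle and re-measure.

```bash
python3 -m inch '[[85,[0,0,0],0],[85,[0,0,0],0]]'; python3 go.py a pick 0.025
```

```text
time: 2.57
ee_pos: [0.4051, 0.373, 0.1206]
eef_rot: [-90.0, 0.0, -9.1]
force: [0.5, 0.9, 0.1]
finger_gap: 0.0722
t 2.57 target [ 0.404   0.3774  0.025  -9.1   ] shift [-0.0017  0.0956  0.0042] twist 0.0003 F [0.5 0.9 0.1] gap 0.0722 rot [-90.     0.    -9.05]
```

```bash
python3 -m inch '[[85,[-0.0017,0.03,0.0042],0],[85,[-0.0017,0.06,0.0042],0],[85,[-0.0017,0.08,0.0042],0],[85,[-0.0017,0.09,0.0042],0],[85,[-0.0017,0.09,0.0042],0],[40,[-0.0017,0.09,0.0042],0],[40,[-0.0017,0.09,0.0042],0],[40,[-0.0017,0.09,0.0042],0],[40,[-0.0017,0.09,0.0042],0],[40,[-0.0017,0.09,0.0042],0]]' 50; python3 go.py a place 0.15
```

```text
time: 3.4
ee_pos: [0.404, 0.3783, 0.0313]
eef_rot: [-89.9, -0.1, -9.0]
force: [-0.7, -0.1, 0.0]
finger_gap: 0.0339
t 3.4 target [ 0.6742 -0.1476  0.15    3.8   ] shift [ 0.3489 -0.1187 -0.4773] twist -0.0709 F [-0.7 -0.1  0. ] gap 0.0339 rot [-8.995e+01 -6.000e-02 -8.970e+00]
```

The gap closed to 34 mm, below the block's 50 mm width, so I'll look.

```bash
cat > pic.py <<'E'
import sys
from h import *
n,f,x0,y0,x1,y1=sys.argv[1],sys.argv[2],*map(int,sys.argv[3:7])
im=imaging.camera(n)[:,:,::-1].copy();cv2.imwrite(f"pics/{f}_full.png",im)
s=min(800/(x1-x0),600/(y1-y0));cv2.imwrite(f"pics/{f}.png",cv2.resize(im[y0:y1,x0:x1],None,fx=s,fy=s,interpolation=cv2.INTER_CUBIC))
E
python3 pic.py scene s2 190 180 390 330
```

```text
(no output)
```

View pics/s2.png

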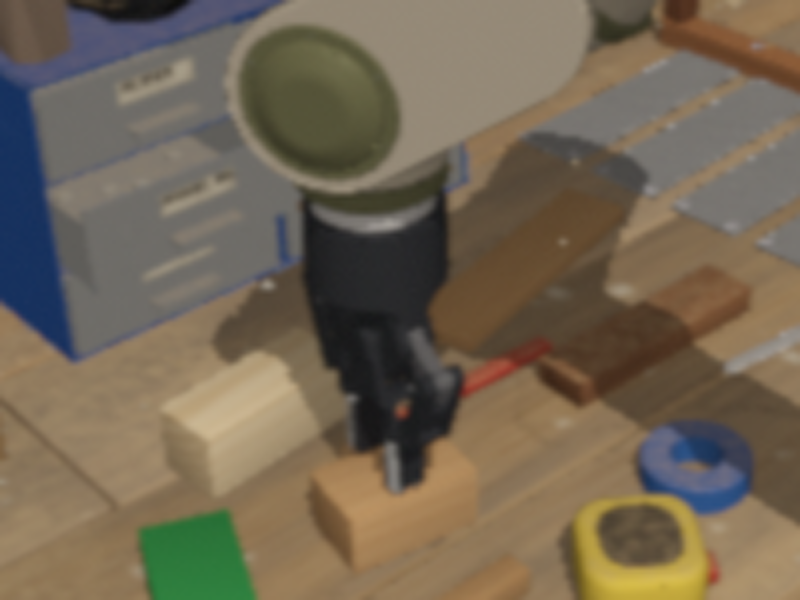

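```bash
python3 - <<'E'
from h import *
s=ctrl.state();p=s["ee_pos"];print(p)
K,R,t=cam("scene");print("cam",(-R.T@t).round(3)); K,R,t=cam("top");print("cam",(-R.T@t).round(3))
for d in ([0,0,0],[.017,0,-.025],[-.017,0,-.025]):
    q=proj("scene",p+d)[0]; print(q,(q-[190,180])*4, proj("top",p+d)[0])
for z in (0,.04):
  q=proj("scene",[[.404+sx*.025+sy*.04*.158,.3774+sy*.04-sx*.004,z] for sx in(-1,1) for sy in (-1,1)]);print(((q-[190,180])*4).round())
E
python3 pic.py top t2 100 180 420 360
```

```text
[0.4038967  0.37822166 0.03108135]
cam [-0.204  0.836  0.668]
cam [0.518 0.12  0.997]
[286.49648432 299.85964121] [385.98593727 479.43856486] [212.48538669 304.01557864]
[282.30235096 304.75391366] [369.20940383 499.01565463] [215.31025624 295.05532404]
[291.76103926 312.05051051] [407.04415705 528.20204206] [215.5298101 310.2283559]
[[473. 519.]
 [349. 574.]
 [427. 471.]
 [306. 523.]]
[[472. 464.]
 [345. 519.]
 [425. 418.]
 [301. 468.]]
```

View pics/t2.png

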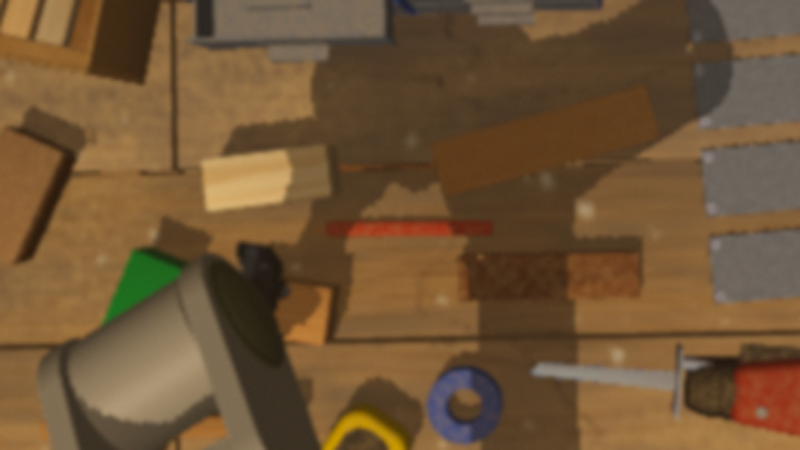

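Run:
```python
from h import *
im=cv2.imread("pics/s2_full.png")[250:330,240:340]
im=np.clip(255*(im/255.)**.6,0,255).astype(np.uint8)
cv2.imwrite("pics/s2b.png",cv2.resize(im,None,fx=7,fy=7,interpolation=cv2.INTER_CUBIC))
for y in range(285,312,2): print(y,[tuple(int(v) for v in cv2.imread("pics/s2_full.png")[y,x]) for x in (286,290,294)])
```

```text
285 [(30, 29, 29), (35, 34, 40), (28, 27, 26)]
287 [(32, 31, 31), (32, 32, 31), (31, 29, 28)]
289 [(39, 40, 40), (33, 32, 31), (34, 33, 33)]
291 [(81, 87, 92), (35, 36, 35), (32, 31, 31)]
293 [(89, 98, 107), (37, 37, 37), (30, 30, 30)]
295 [(82, 90, 100), (49, 50, 50), (40, 38, 38)]
297 [(80, 91, 105), (59, 59, 60), (38, 38, 39)]
299 [(77, 91, 109), (60, 61, 62), (44, 44, 47)]
301 [(80, 102, 125), (74, 77, 79), (76, 102, 128)]
303 [(91, 134, 170), (88, 116, 144), (94, 139, 177)]
305 [(97, 143, 182), (95, 141, 179), (92, 136, 174)]
307 [(96, 141, 179), (92, 136, 173), (89, 132, 170)]
309 [(92, 137, 174), (90, 133, 171), (89, 131, 167)]
311 [(92, 135, 172), (88, 130, 167), (83, 125, 161)]
```

View pics/s2b.png

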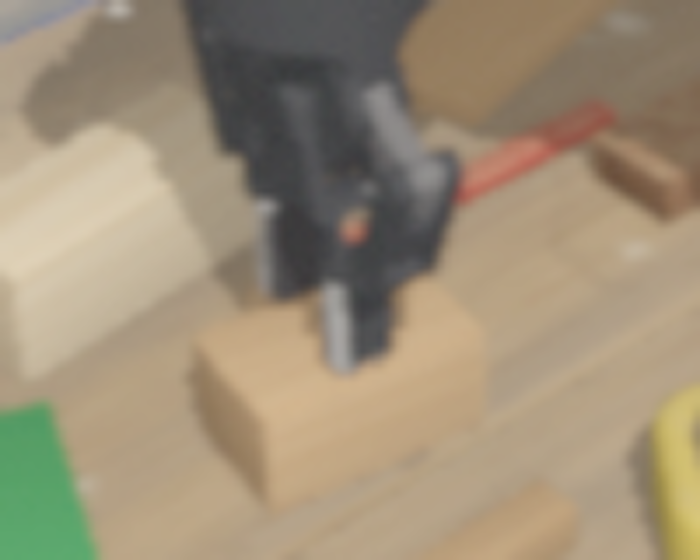

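The tips appear to stand above the block's top rather than beside it: the near tip is at (289,303), where about (292,312) was expected. I'll open again and compare against the projection before going deeper.

```bash
python3 -m inch '[[85,[0,-0.03,0],0],[85,[0,-0.03,0],0],[85,[0,-0.03,0],0],[85,[0,-0.03,0],0],[85,[0,-0.03,0],0]]'; python3 pic.py scene s3 240 250 340 325
python3 - <<'E'
from h import *
s=ctrl.state();p=s["ee_pos"];Y=np.radians(s["eef_rot"][2]);X=np.array([np.cos(Y),np.sin(Y),0]);w=s["finger_gap"]/2;print(p,w)
for dz in (-.025,-.015,0,.01): 
    q=proj("scene",[p+X*w+[0,0,dz],p-X*w+[0,0,dz]]); print(dz,((q-[240,250])*8).round().tolist())
E
```

```text
time: 3.92
ee_pos: [0.4034, 0.3779, 0.0599]
eef_rot: [-90.0, 0.0, -9.0]
force: [0.3, 0.5, 0.5]
finger_gap: 0.0723
[0.40333362 0.37786132 0.05981101] 0.03641290765491709
-0.025 [[310.0, 321.0], [441.0, 461.0]]
-0.015 [[308.0, 293.0], [440.0, 433.0]]
0 [[305.0, 252.0], [438.0, 390.0]]
0.01 [[303.0, 223.0], [436.0, 361.0]]
```

View pics/s3.png

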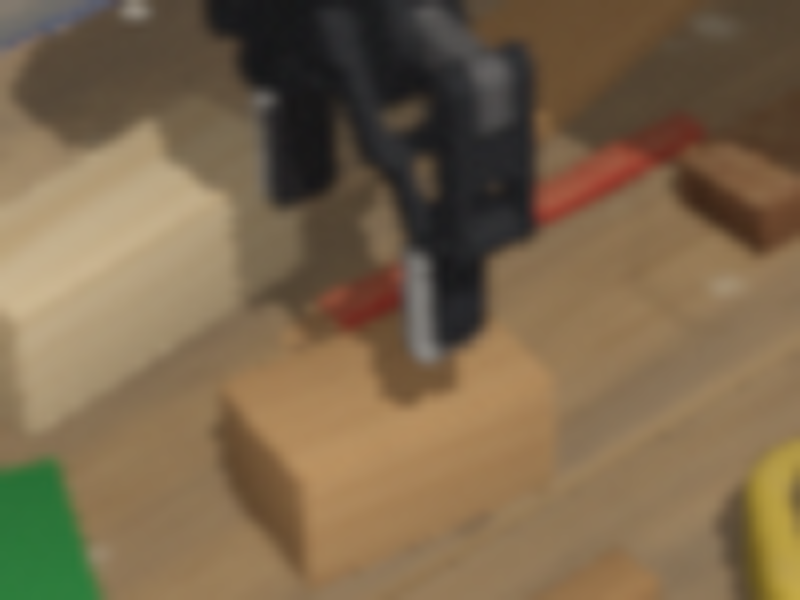

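```bash
python3 pic.py top t3 160 260 260 335
python3 - <<'E'
from h import *
s=ctrl.state();p=s["ee_pos"];Y=np.radians(s["eef_rot"][2]);X=np.array([np.cos(Y),np.sin(Y),0]);w=s["finger_gap"]/2
for dz in (-.025,0,.05,.1): 
    q=proj("top",[p+X*w+[0,0,dz],p-X*w+[0,0,dz]]); print(dz,((q-[160,260])*8).round().tolist())
E
```

```text
-0.025 [[436.0, 223.0], [399.0, 489.0]]
0 [[412.0, 231.0], [373.0, 504.0]]
0.05 [[359.0, 249.0], [318.0, 537.0]]
0.1 [[300.0, 269.0], [257.0, 574.0]]
```

View pics/t3.png

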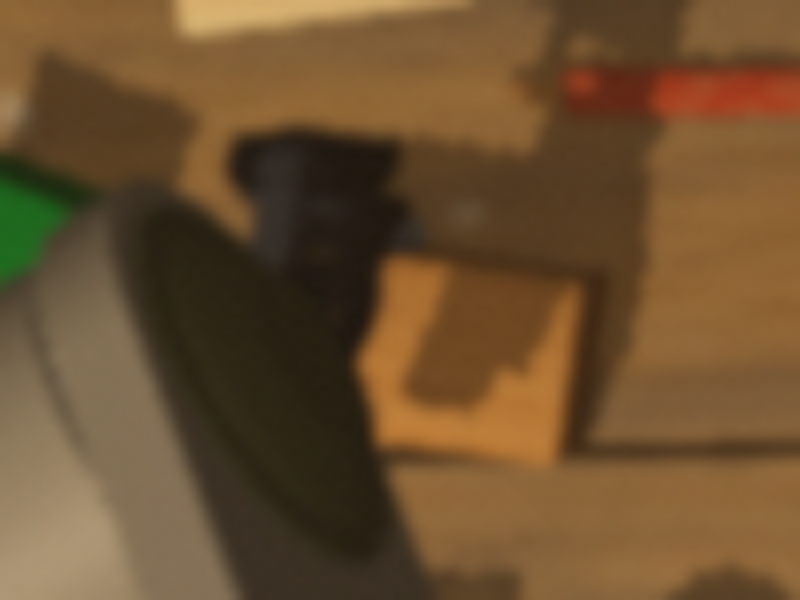

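Run:
```python
from h import *
def P(n):
    K,R,t=cam(n);return K@np.c_[R,t]
for st,ss in (((425,230),(290,205)),((425,240),(330,195)),((415,215),(285,200))):
    a=np.array([[160+st[0]/8],[260+st[1]/8]]);b=np.array([[240+ss[0]/8],[250+ss[1]/8]])
    X=cv2.triangulatePoints(P("top"),P("scene"),a,b);X=(X[:3]/X[3]).ravel();print(X.round(4),proj("top",X)[0]-a.ravel(),proj("scene",X)[0]-b.ravel())
```

```text
[0.4433 0.3686 0.0717] [-1.44091096 -1.22827662] [1.78438141 0.19152192]
[0.438  0.3639 0.0763] [0.21052218 0.18309972] [-0.26348272 -0.02877923]
[0.4464 0.3698 0.0726] [-0.90369353 -0.77240155] [1.11988096 0.12547585]
```

Triangulating the far tip gives x 0.44 and y 0.366, as expected. Its z is about 0.073 with TCP z 0.060, so the tips are really about 13 mm above the reported TCP height. Horizontally it agrees. I'll go by vision and descend in steps, watching the force.

```bash
python3 -m inch '[[85,[0,0.02,0],0],[85,[0,0.04,0],0],[85,[0,0.05,0],0],[85,[0,0.05,0],0],[85,[0,0.05,0],0]]'; python3 pic.py scene s4 240 250 340 325; python3 pic.py top t4 160 260 260 335; python3 go.py a pick 0
```

```text
time: 4.43
ee_pos: [0.4036, 0.378, 0.0103]
eef_rot: [-90.0, 0.0, -9.0]
force: [0.1, 0.9, -0.1]
finger_gap: 0.0722
t 4.53 target [ 0.404   0.3774  0.     -9.1   ] shift [-0.      0.0113 -0.001 ] twist 0.0007 F [-0.4  0.4  0.6] gap 0.0724 rot [-8.995e+01 -6.000e-02 -8.970e+00]
```

View pics/s4.png

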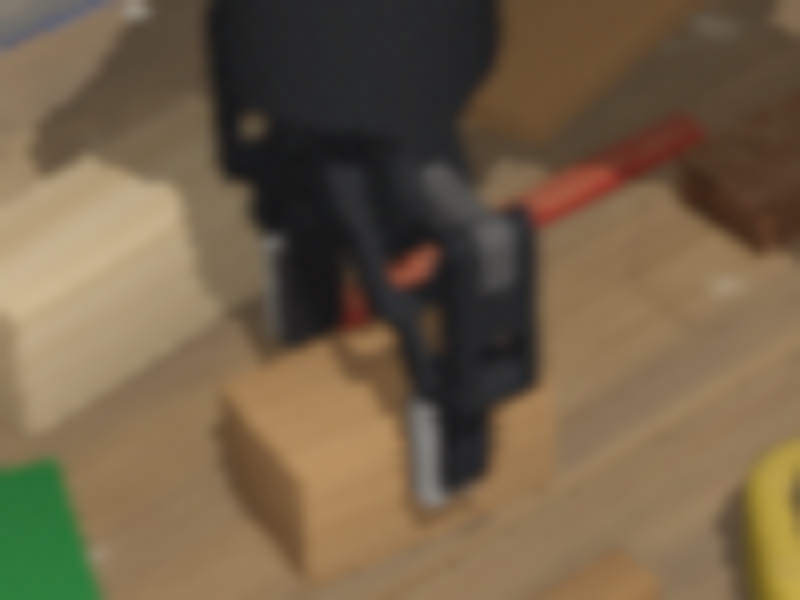

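View pics/t4.png

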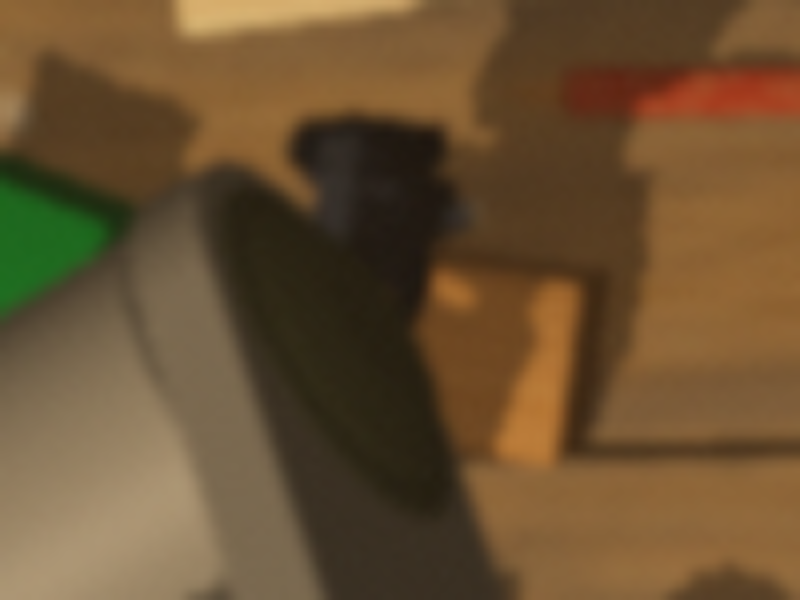

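The fingers now straddle the block, with the near tip at scene (430,500) in front of its side face. I'll go down 8 mm and grip.

```bash
python3 -m inch '[[85,[0,0.004,0],0],[85,[0,0.008,0],0],[85,[0,0.008,0],0],[30,[0,0.008,0],0],[30,[0,0.008,0],0],[30,[0,0.008,0],0],[30,[0,0.008,0],0],[30,[0,0.008,0],0]]' 50; python3 go.py a place 0.15
```

```text
time: 5.2
ee_pos: [0.4039, 0.3782, 0.0028]
eef_rot: [-90.0, -0.0, -9.0]
force: [0.0, 0.0, 4.3]
finger_gap: 0.0489
t 5.2 target [ 0.6742 -0.1476  0.15    3.8   ] shift [ 0.3489 -0.1472 -0.4772] twist -0.0709 F [0.  0.  4.3] gap 0.0489 rot [-8.997e+01 -3.000e-02 -8.970e+00]
```

```bash
python3 -m inch '[[30,[0,-0.04,0],0],[30,[0,-0.08,0],0],[30,[0.349,-0.12,-0.477],-0.071],[30,[0.349,-0.12,-0.477],-0.071],[30,[0.349,-0.12,-0.477],-0.071],[30,[0.349,-0.12,-0.477],-0.071],[30,[0.349,-0.12,-0.477],-0.071],[30,[0.349,-0.12,-0.477],-0.071],[30,[0.349,-0.12,-0.477],-0.071],[30,[0.349,-0.12,-0.477],-0.071],[30,[0.349,-0.12,-0.477],-0.071],[30,[0.349,-0.12,-0.477],-0.071]]'; python3 go.py a place 0.1
```

```text
time: 6.2
ee_pos: [0.5919, 0.0109, 0.1101]
eef_rot: [-90.0, 0.0, 3.8]
force: [1.0, 1.3, -0.4]
finger_gap: 0.0492
t 6.2 target [ 0.6742 -0.1476  0.1     3.8   ] shift [ 0.0716  0.0101 -0.1636] twist -0.0 F [ 1.   1.3 -0.4] gap 0.0492 rot [-8.999e+01  4.000e-02  3.800e+00]
```

```bash
python3 -m inch '[[30,[0.07,0.01,-0.16],0],[30,[0.07,0.01,-0.16],0],[30,[0.07,0.01,-0.16],0],[30,[0.07,0.01,-0.16],0],[30,[0.07,0.01,-0.16],0],[30,[0.07,0.01,-0.16],0],[30,[0.07,0.01,-0.16],0]]'; python3 go.py a place 0.008; python3 pic.py top t5 365 130 525 250;python3 pic.py scene s5 300 140 460 260
```

```text
time: 6.78
ee_pos: [0.6716, -0.1417, 0.0995]
eef_rot: [-89.9, 0.1, 3.8]
force: [-0.3, 0.1, -1.4]
finger_gap: 0.0494
t 6.78 target [ 0.6742 -0.1476  0.008   3.8   ] shift [ 0.0022  0.0915 -0.006 ] twist -0.0001 F [-0.3  0.1 -1.4] gap 0.0494 rot [-8.994e+01  8.000e-02  3.780e+00]
```

View pics/t5.png

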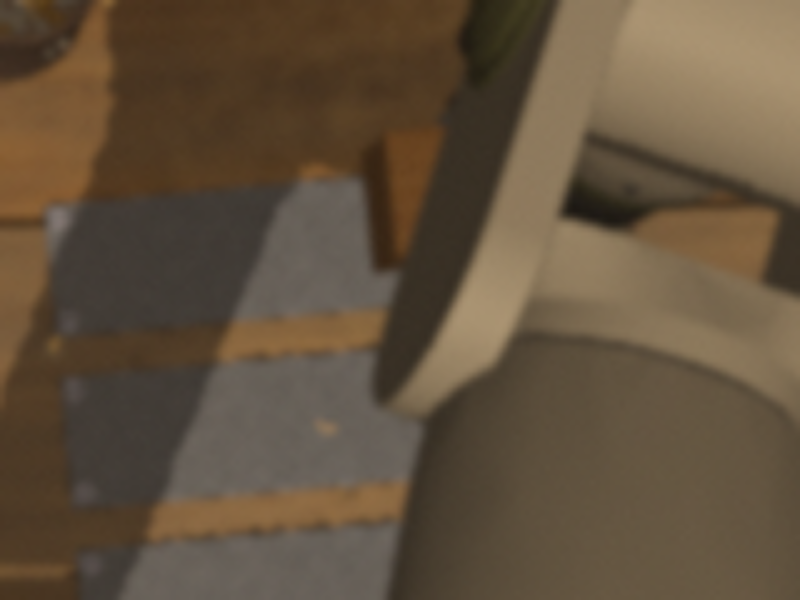

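View pics/s5.png

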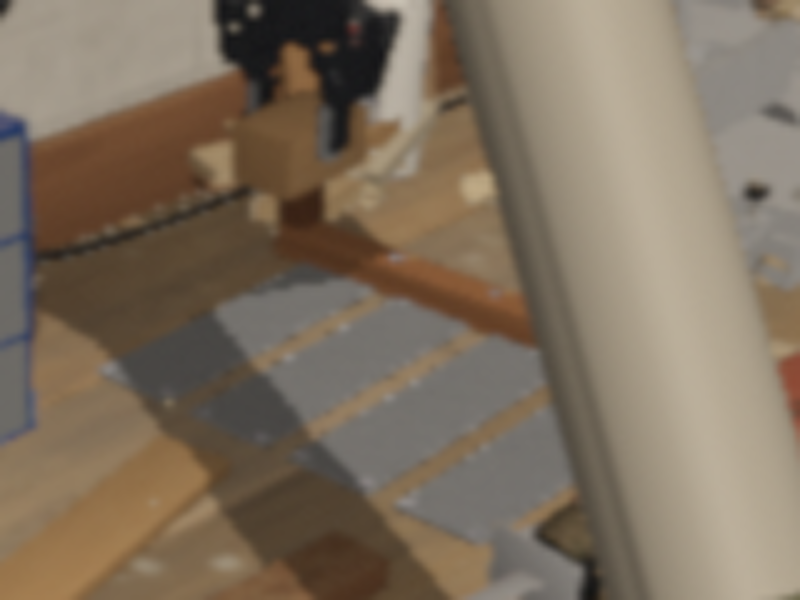

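```bash
python3 -m inch '[[30,[0.001,0.03,-0.003],0],[30,[0.001,0.06,-0.003],0],[30,[0.001,0.075,-0.003],0],[30,[0.001,0.075,-0.003],0],[30,[0.001,0.075,-0.003],0]]'; python3 go.py a place 0.008; python3 pic.py top t6 365 130 525 250
```

```text
time: 7.3
ee_pos: [0.6731, -0.1436, 0.0256]
eef_rot: [-90.0, 0.0, 3.9]
force: [0.4, 0.0, -0.2]
finger_gap: 0.0489
t 7.3 target [ 0.6742 -0.1476  0.008   3.8   ] shift [ 0.0008  0.0176 -0.004 ] twist 0.0005 F [ 0.4  0.  -0.2] gap 0.0489 rot [-8.998e+01  4.000e-02  3.900e+00]
```

View pics/t6.png

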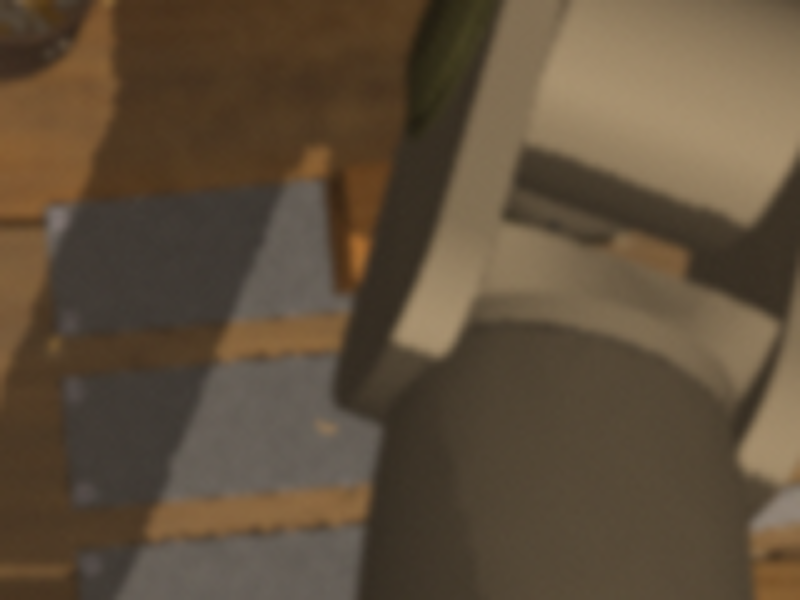

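```bash
python3 -c "
from h import *
print(ray('top',(435,188),.063))"; python3 -m inch '[[30,[0.001,0.008,-0.004],0],[30,[0.001,0.0175,-0.004],0],[30,[0.001,0.0175,-0.004],0],[30,[0.001,0.0175,-0.004],0]]'; python3 go.py a place 0.008
```

```text
[[ 0.64266766 -0.10633368  0.063     ]]
time: 7.68
ee_pos: [0.6744, -0.1489, 0.0075]
eef_rot: [-90.0, 0.0, 3.8]
force: [0.4, 0.5, -0.9]
finger_gap: 0.0493
t 7.68 target [ 0.6742 -0.1476  0.008   3.8   ] shift [-0.0001 -0.0005  0.0013] twist -0.0 F [ 0.4  0.5 -0.9] gap 0.0493 rot [-8.999e+01  2.000e-02  3.800e+00]
```

Position is good, so I'll release, lift and head toward b.

```bash
python3 -m inch '[[75,[0,0.0005,0],0],[75,[0,0.0005,0],0],[75,[0,0.0005,0],0],[75,[0,-0.03,0],0],[75,[0,-0.07,0],0],[75,[0,-0.11,0],0],[75,[0,-0.13,0],0],[75,[0,-0.13,0],0]]'; python3 go.py b pick 0.10
```

```text
time: 8.35
ee_pos: [0.6765, -0.1495, 0.1443]
eef_rot: [-90.3, -0.6, 3.8]
force: [0.6, -0.7, -0.4]
finger_gap: 0.0639
t 8.35 target [0.52   0.3874 0.1    4.4   ] shift [-0.1203  0.0443  0.5462] twist -0.0032 F [ 0.6 -0.7 -0.4] gap 0.0639 rot [-90.27  -0.55   3.82]
```

```bash
python3 -m inch '[[80,[-0.14,0,0.21],0],[80,[-0.14,0,0.21],0],[80,[-0.14,0,0.21],0],[80,[-0.14,0,0.21],0],[80,[-0.14,0,0.21],0],[80,[-0.14,0,0.21],0],[80,[-0.12,0.044,0.546],-0.003],[80,[-0.12,0.044,0.546],-0.003],[80,[-0.12,0.044,0.546],-0.003],[80,[-0.12,0.044,0.546],-0.003],[80,[-0.12,0.044,0.546],-0.003],[80,[-0.12,0.044,0.546],-0.003]]';python3 go.py b pick 0.10;python3 pic.py top t7 365 130 525 250
```

```text
time: 9.35
ee_pos: [0.5188, 0.2994, 0.1049]
eef_rot: [-90.0, 0.0, 4.4]
force: [0.5, -0.8, 0.0]
finger_gap: 0.0679
t 9.35 target [0.52   0.3874 0.1    4.4   ] shift [0.0079 0.0049 0.0877] twist -0.0002 F [ 0.5 -0.8  0. ] gap 0.0679 rot [-9.001e+01  3.000e-02  4.360e+00]
```

View pics/t7.png

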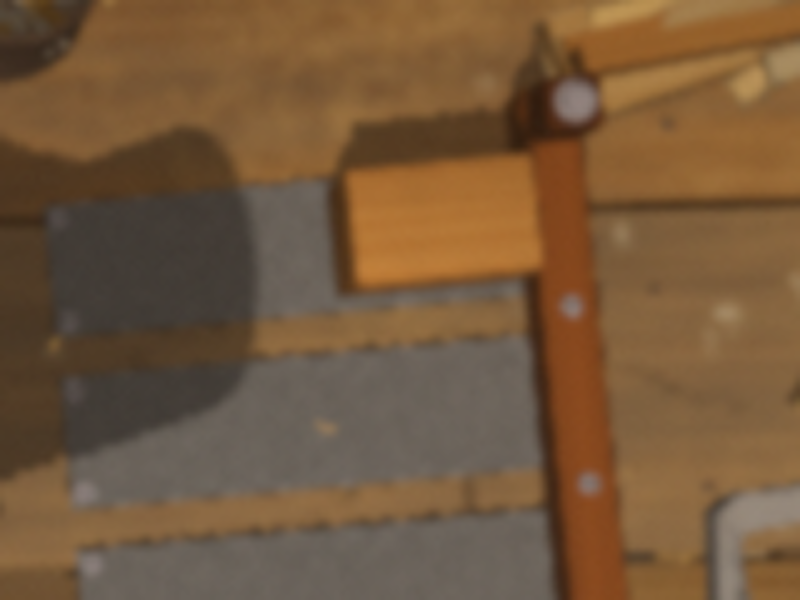

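```bash
cat > chk.py <<'E'
from go import *
def chk(k,uv,z,off,sc):
    w=ray("top",np.array(uv)/sc+off,z)[:,:2];c=w.mean(0);i='abcd'.index(k)
    o=B1+(B4-B1)*i/3+UX*.105;UY=np.array([-UX[1],UX[0]])
    v=(w[1]+w[2]-w[0]-w[3])/2
    print(k,"bay x,y mm",((c-o)@UX*1000).round(1),((c-o)@UY*1000).round(1),"len",np.linalg.norm(v).round(4),"angle off",np.degrees(np.arctan2(v@UY,v@UX)).round(1))
E
python3 -c "
from chk import *
chk('a',[(345,170),(530,152),(540,270),(358,288)],.044,[365,130],5)"
python3 -m inch '[[80,[0,0.01,0.04],0],[80,[0,0.01,0.04],0],[80,[0,0.01,0.04],0],[80,[0,0.01,0.04],0]]';python3 go.py b pick 0.003
```

```text
a bay x,y mm -43.9 -0.0 len 0.0788 angle off 0.4
time: 9.73
ee_pos: [0.5163, 0.3368, 0.0952]
eef_rot: [-90.0, 0.0, 4.4]
force: [0.1, -0.5, 0.3]
finger_gap: 0.0678
t 9.73 target [5.200e-01 3.874e-01 3.000e-03 4.400e+00] shift [0.0075 0.0922 0.0502] twist -0.0002 F [ 0.1 -0.5  0.3] gap 0.0678 rot [-9.003e+01  4.000e-02  4.370e+00]
```

```bash
sed -i 's/gap=.008/gap=.011/' go.py; python3 -m inch '[[80,[0.0075,0.01,0.03],0],[80,[0.0075,0.01,0.05],0],[80,[0.0075,0.01,0.05],0],[80,[0.0075,0.01,0.05],0],[80,[0.0075,0.01,0.05],0]]';python3 go.py b pick 0.005; python3 pic.py scene s8 220 230 340 320
```

```text
time: 10.15
ee_pos: [0.5205, 0.3863, 0.0859]
eef_rot: [-90.0, -0.0, 4.3]
force: [0.2, -0.1, -0.1]
finger_gap: 0.0687
t 10.15 target [0.52   0.3874 0.005  4.4   ] shift [-0.0005  0.0809  0.0011] twist -0.0006 F [ 0.2 -0.1 -0.1] gap 0.0687 rot [-9.002e+01 -1.000e-02  4.280e+00]
```

View pics/s8.png

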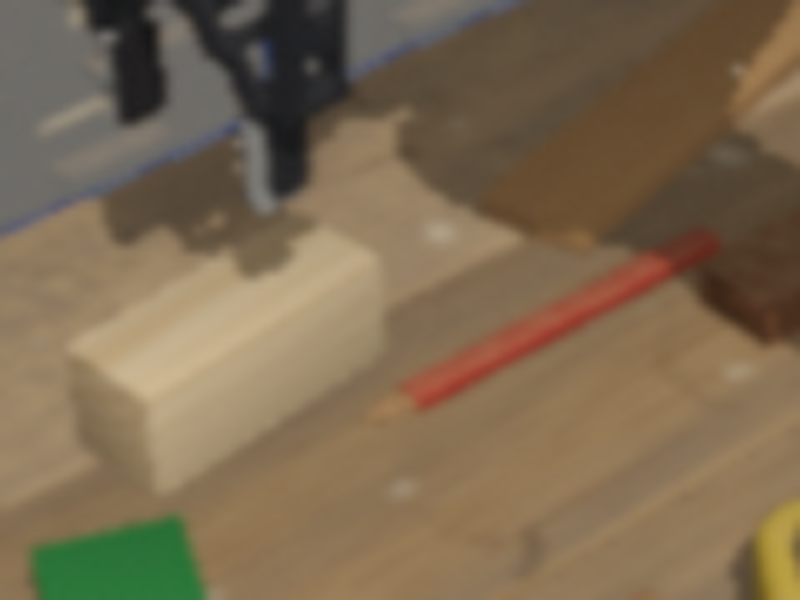

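The gripper is above b, and the pencil tip (crop 385,408) stays clear of where the near finger comes down.

```bash
python3 -m inch '[[80,[0,0.03,0.001],0],[80,[0,0.06,0.001],0],[80,[0,0.08,0.001],0],[80,[0,0.08,0.001],0],[80,[0,0.08,0.001],0],[25,[0,0.08,0.001],0],[25,[0,0.08,0.001],0],[25,[0,0.08,0.001],0],[25,[0,0.08,0.001],0],[25,[0,0.08,0.001],0]]' 50;python3 go.py b place 0.13
```

```text
time: 11.03
ee_pos: [0.5213, 0.389, 0.0079]
eef_rot: [-89.9, -0.2, 4.3]
force: [0.2, -2.0, 6.7]
finger_gap: 0.0443
t 11.03 target [ 0.5952 -0.1348  0.13    3.8   ] shift [ 0.034  -0.1221 -0.5279] twist 0.003 F [ 0.2 -2.   6.7] gap 0.0443 rot [-89.93  -0.22   4.35]
```

```bash
python3 -m inch '[[25,[0,-0.04,0],0],[25,[0,-0.08,0],0],[25,[0.034,-0.12,-0.528],0.003],[25,[0.034,-0.12,-0.528],0.003],[25,[0.034,-0.12,-0.528],0.003],[25,[0.034,-0.12,-0.528],0.003],[25,[0.034,-0.12,-0.528],0.003],[25,[0.034,-0.12,-0.528],0.003],[25,[0.034,-0.12,-0.528],0.003],[25,[0.034,-0.12,-0.528],0.003],[25,[0.034,-0.12,-0.528],0.003],[25,[0.034,-0.12,-0.528],0.003]]'; python3 go.py b place 0.06
```

```text
time: 12.03
ee_pos: [0.5782, -0.0248, 0.1181]
eef_rot: [-90.0, -0.1, 3.8]
force: [0.8, -0.0, -1.0]
finger_gap: 0.044
t 12.03 target [ 0.5952 -0.1348  0.06    3.8   ] shift [ 0.0097  0.0581 -0.1109] twist 0.0001 F [ 0.8 -0.  -1. ] gap 0.044 rot [-9.002e+01 -8.000e-02  3.810e+00]
```

```bash
python3 -m inch '[[25,[0.01,0,-0.09],0],[25,[0.01,0,-0.09],0],[25,[0.01,0.03,-0.09],0],[25,[0.01,0.05,-0.09],0],[25,[0.01,0.06,-0.09],0],[25,[0.01,0.06,-0.09],0],[25,[0.01,0.06,-0.09],0]]'; python3 go.py b place 0.0125;python3 pic.py top t9 365 130 525 250
```

```text
time: 12.62
ee_pos: [0.5944, -0.1114, 0.0578]
eef_rot: [-90.0, -0.0, 3.9]
force: [-0.9, 0.3, -1.5]
finger_gap: 0.0442
t 12.62 target [ 0.5952 -0.1348  0.0125  3.8   ] shift [-0.0008  0.0453 -0.0234] twist 0.0003 F [-0.9  0.3 -1.5] gap 0.0442 rot [-9.001e+01 -3.000e-02  3.860e+00]
```

View pics/t9.png

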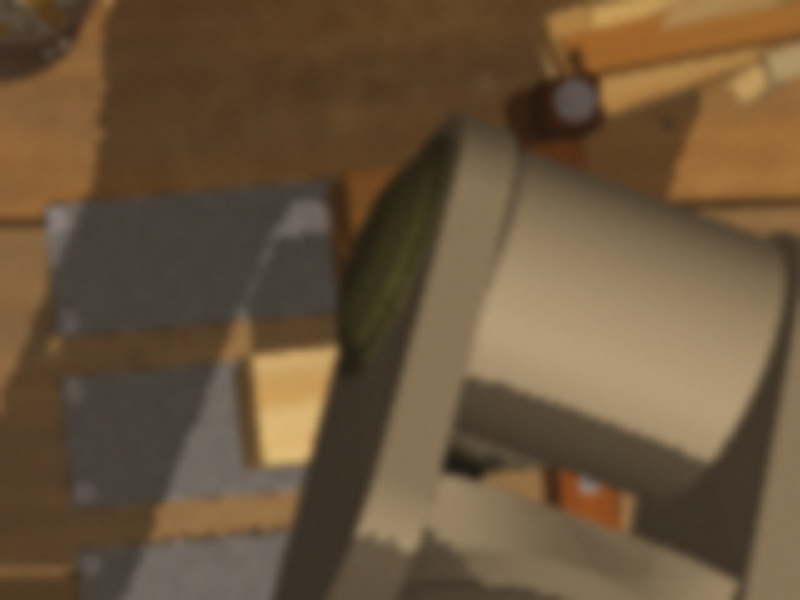

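```bash
python3 -m inch '[[25,[-0.0008,0.01,-0.023],0],[25,[-0.0008,0.03,-0.023],0],[25,[-0.0008,0.045,-0.023],0],[25,[-0.0008,0.045,-0.023],0],[25,[-0.0008,0.045,-0.023],0]]'; python3 go.py b place 0.0125
```

```text
time: 13.08
ee_pos: [0.5954, -0.1346, 0.0131]
eef_rot: [-90.0, -0.1, 3.9]
force: [0.3, 0.7, -1.4]
finger_gap: 0.0439
t 13.08 target [ 0.5952 -0.1348  0.0125  3.8   ] shift [-0.0002  0.0006 -0.0002] twist 0.0003 F [ 0.3  0.7 -1.4] gap 0.0439 rot [-9.004e+01 -7.000e-02  3.850e+00]
```

```bash
python3 -m inch '[[25,[0,0.002,0],0],[65,[0,0.002,0],0],[65,[0,0.002,0],0],[65,[0,0.002,0],0],[65,[0,-0.03,0],0],[65,[0,-0.07,0],0],[65,[0,-0.10,0],0],[65,[0,-0.10,0],0]]'; python3 go.py c pick 0.1
```

```text
time: 13.75
ee_pos: [0.5975, -0.1358, 0.1189]
eef_rot: [-90.3, -0.6, 3.8]
force: [0.1, 0.6, 0.1]
finger_gap: 0.0558
t 13.75 target [ 0.428   0.1455  0.1    -1.1   ] shift [-0.1504  0.0189  0.292 ] twist 0.0274 F [0.1 0.6 0.1] gap 0.0558 rot [-90.32  -0.6    3.83]
```

```bash
python3 -m inch '[[75,[-0.15,0.02,0.292],0.027],[75,[-0.15,0.02,0.292],0.027],[75,[-0.15,0.02,0.292],0.027],[75,[-0.15,0.02,0.292],0.027],[75,[-0.15,0.02,0.292],0.027],[75,[-0.15,0.02,0.292],0.027],[75,[-0.15,0.02,0.292],0.027],[75,[-0.15,0.02,0.292],0.027],[75,[-0.15,0.02,0.292],0.027],[75,[-0.15,0.02,0.292],0.027],[75,[-0.15,0.02,0.292],0.027],[75,[-0.15,0.02,0.292],0.027]]';python3 go.py c pick 0.02;python3 pic.py top t10 365 130 525 250
```

```text
time: 14.75
ee_pos: [0.4266, 0.1458, 0.092]
eef_rot: [-90.0, -0.0, -1.1]
force: [0.2, -0.6, -0.7]
finger_gap: 0.0639
t 14.75 target [ 0.428   0.1455  0.02   -1.1   ] shift [ 0.0014  0.072  -0.0003] twist -0.0001 F [ 0.2 -0.6 -0.7] gap 0.0639 rot [-9.00e+01 -4.00e-02 -1.12e+00]
```

View pics/t10.png

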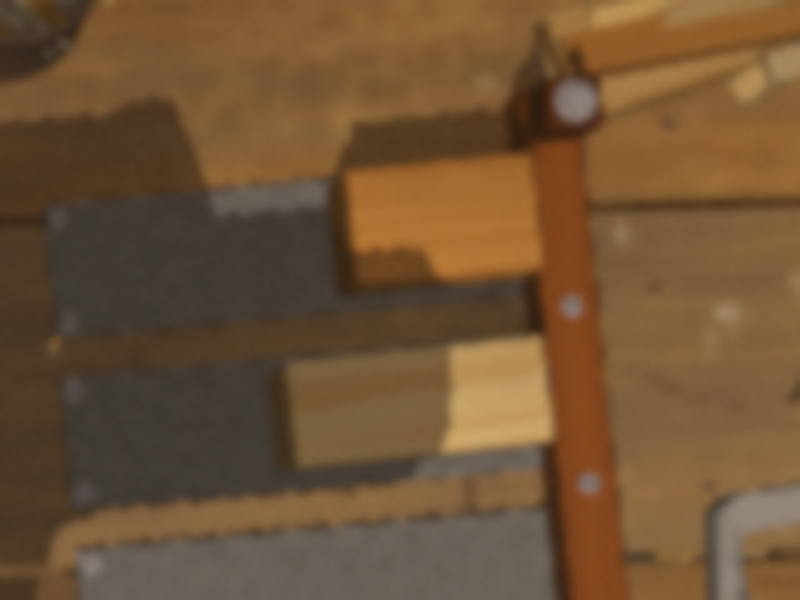

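```bash
python3 -c "
from chk import *
chk('b',[(283,362),(545,336),(553,442),(293,470)],.049,[365,130],5)"
python3 -m inch '[[75,[0.0014,0.03,0],0],[75,[0.0014,0.06,0],0],[75,[0.0014,0.07,0],0],[75,[0.0014,0.07,0],0],[75,[0.0014,0.07,0],0]]';python3 go.py c pick 0.004;python3 pic.py scene s11 310 220 410 295
```

```text
b bay x,y mm -63.5 0.2 len 0.1114 angle off 0.8
time: 15.22
ee_pos: [0.4277, 0.1458, 0.0219]
eef_rot: [-90.0, 0.0, -1.1]
force: [0.8, 0.2, -0.6]
finger_gap: 0.0644
t 15.22 target [ 0.428   0.1455  0.004  -1.1   ] shift [ 0.0004  0.0179 -0.0003] twist -0.0001 F [ 0.8  0.2 -0.6] gap 0.0644 rot [-9.00e+01  4.00e-02 -1.13e+00]
```

View pics/s11.png

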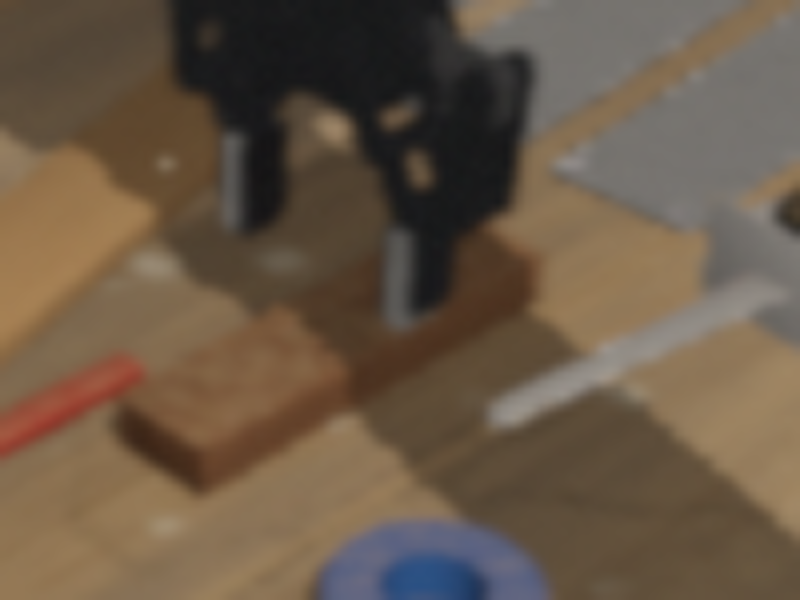

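```bash
python3 -m inch '[[75,[0,0.01,0],0],[75,[0,0.016,0],0],[75,[0,0.02,0],0],[75,[0,0.02,0],0]]';python3 go.py c pick 0.004;python3 pic.py scene s12 310 220 410 295
```

```text
time: 15.6
ee_pos: [0.4272, 0.1464, 0.0019]
eef_rot: [-90.0, 0.0, -1.1]
force: [-0.5, 0.2, -0.5]
finger_gap: 0.0642
t 15.6 target [ 0.428   0.1455  0.004  -1.1   ] shift [ 0.0008 -0.0021 -0.0009] twist 0.0002 F [-0.5  0.2 -0.5] gap 0.0642 rot [-9.00e+01  1.00e-02 -1.06e+00]
```

View pics/s12.png

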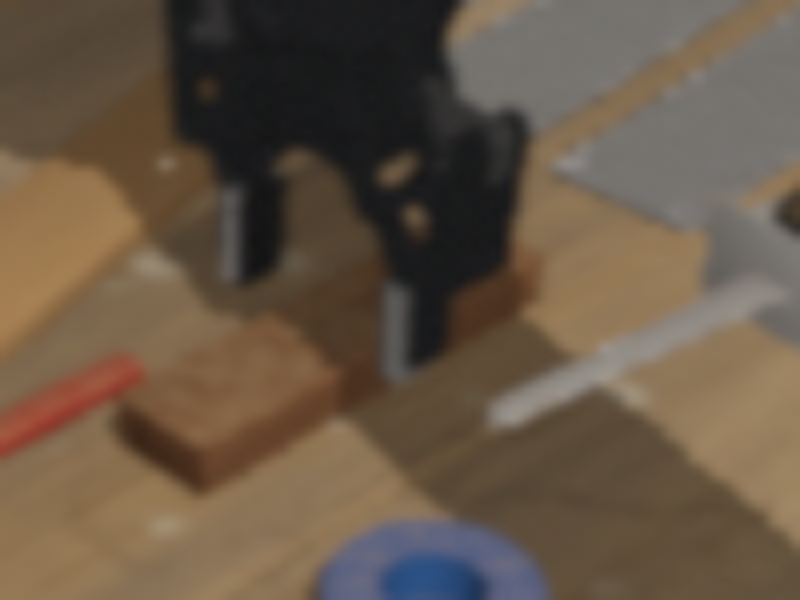

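Run:
```python
from h import *
for z in (-.005,0,.005,.01,.015,.02): print(z,((proj("scene",[[.395,.157,z],[.459,.157,z]])-[310,220])*8).round().tolist())
```

```text
-0.005 [[371.0, 433.0], [230.0, 348.0]]
0 [[372.0, 420.0], [230.0, 336.0]]
0.005 [[372.0, 407.0], [231.0, 323.0]]
0.01 [[373.0, 395.0], [231.0, 311.0]]
0.015 [[374.0, 382.0], [231.0, 298.0]]
0.02 [[374.0, 369.0], [232.0, 286.0]]
```

By projection the tips stand at z≈0.016–0.02, so they still have to go about 10 mm lower. I'll step down watching the force.

```bash
python3 -m inch '[[75,[0.0005,0.003,-0.001],0],[75,[0.0005,0.006,-0.001],0],[75,[0.0005,0.008,-0.001],0],[75,[0.0005,0.008,-0.001],0]]';python3 go.py c pick -0.01;python3 pic.py scene s13 310 220 410 295
```

```text
time: 15.98
ee_pos: [0.4275, 0.1455, -0.0063]
eef_rot: [-90.0, 0.0, -1.0]
force: [-0.5, 0.0, -0.0]
finger_gap: 0.0638
t 15.98 target [ 0.428   0.1455 -0.01   -1.1   ] shift [0.0005 0.0037 0.    ] twist 0.0003 F [-0.5  0.  -0. ] gap 0.0638 rot [-9.00e+01  3.00e-02 -1.05e+00]
```

View pics/s13.png

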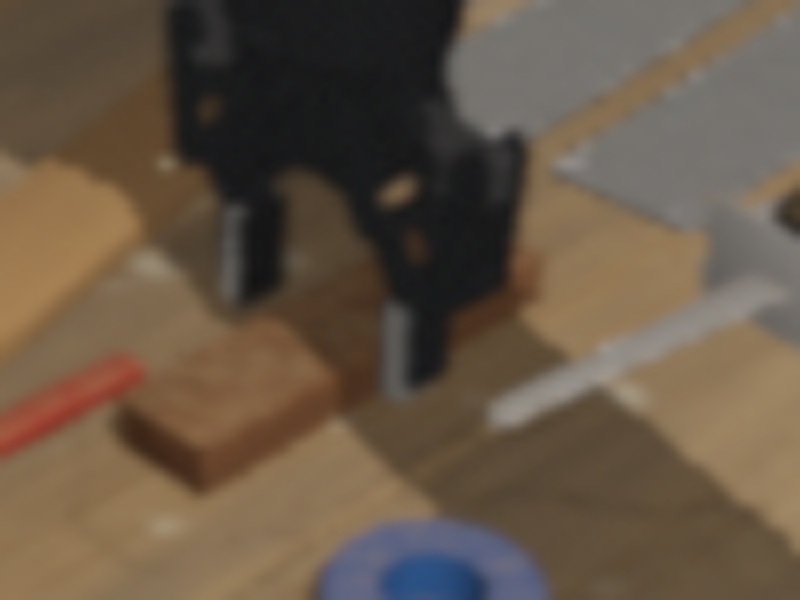

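The tips are now at about 9 mm height on both sides of c, with no contact, so I'll close here.

```bash
python3 -m inch '[[25,[0.0005,0,0],0],[25,[0.0005,0,0],0],[25,[0.0005,0,0],0],[25,[0.0005,0,0],0],[25,[0.0005,0,0],0]]' 50;python3 go.py c place 0.08
```

```text
time: 16.45
ee_pos: [0.4284, 0.1455, -0.0057]
eef_rot: [-90.0, -0.0, -1.0]
force: [-0.5, 0.5, 5.2]
finger_gap: 0.0389
t 16.45 target [ 0.5158 -0.1151  0.08    3.8   ] shift [ 0.0921 -0.0857 -0.259 ] twist -0.0269 F [-0.5  0.5  5.2] gap 0.0389 rot [-9.00e+01 -5.00e-02 -1.04e+00]
```

```bash
python3 -m inch '[[25,[0,-0.04,0],0],[25,[0,-0.08,0],0],[25,[0.092,-0.09,-0.259],-0.027],[25,[0.092,-0.09,-0.259],-0.027],[25,[0.092,-0.09,-0.259],-0.027],[25,[0.092,-0.09,-0.259],-0.027],[25,[0.092,-0.09,-0.259],-0.027],[25,[0.092,-0.09,-0.259],-0.027],[25,[0.092,-0.09,-0.259],-0.027],[25,[0.092,-0.09,-0.259],-0.027],[25,[0.092,-0.09,-0.259],-0.027],[25,[0.092,-0.09,-0.259],-0.027]]'; python3 go.py c place 0.03
```

```text
time: 17.45
ee_pos: [0.5148, -0.1145, 0.0836]
eef_rot: [-90.0, 0.1, 3.8]
force: [0.5, -0.1, -1.2]
finger_gap: 0.0388
t 17.45 target [ 0.5158 -0.1151  0.03    3.8   ] shift [ 0.0009  0.0536 -0.0006] twist 0.0001 F [ 0.5 -0.1 -1.2] gap 0.0388 rot [-8.995e+01  6.000e-02  3.810e+00]
```

```bash
python3 -m inch '[[25,[0.001,0.02,-0.0006],0],[25,[0.001,0.04,-0.0006],0],[25,[0.001,0.055,-0.0006],0],[25,[0.001,0.055,-0.0006],0],[25,[0.001,0.055,-0.0006],0]]'; python3 go.py c place 0; python3 pic.py top t14 365 150 525 270;python3 pic.py scene s14 300 150 460 270
```

```text
time: 17.87
ee_pos: [0.516, -0.1145, 0.0289]
eef_rot: [-90.0, 0.1, 3.9]
force: [0.4, -0.3, -0.0]
finger_gap: 0.0385
t 17.87 target [ 0.5158 -0.1151  0.      3.8   ] shift [-0.0003  0.0289 -0.0006] twist 0.0005 F [ 0.4 -0.3 -0. ] gap 0.0385 rot [-8.995e+01  8.000e-02  3.890e+00]
```

View pics/t14.png

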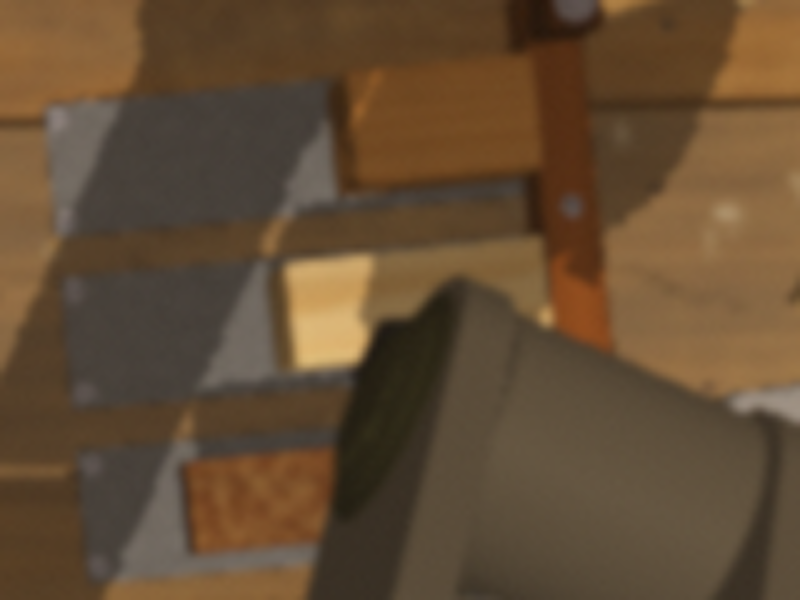

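View pics/s14.png

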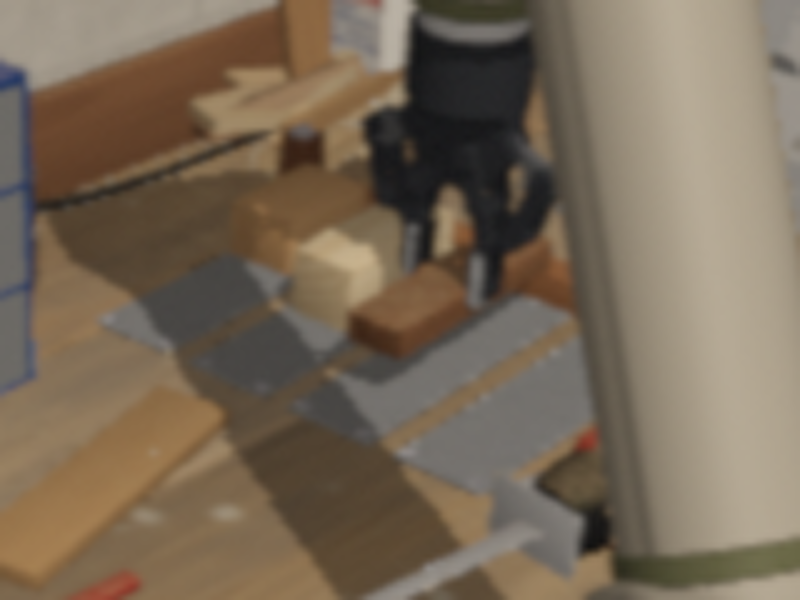

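```bash
python3 -m inch '[[25,[0,0.015,0],0],[25,[0,0.028,0],0],[25,[0,0.03,0],0],[25,[0,0.03,0],0]]'; python3 go.py c place 0
```

```text
time: 18.3
ee_pos: [0.5165, -0.1155, -0.0007]
eef_rot: [-90.0, 0.0, 3.8]
force: [0.1, -1.2, -0.5]
finger_gap: 0.0384
t 18.3 target [ 0.5158 -0.1151  0.      3.8   ] shift [-0.0007 -0.0007  0.0005] twist 0.0001 F [ 0.1 -1.2 -0.5] gap 0.0384 rot [-90.     0.     3.83]
```

```bash
python3 -m inch '[[25,[0,0.001,0],0],[60,[0,0.001,0],0],[60,[0,0.001,0],0],[60,[0,0.001,0],0],[60,[0,-0.03,0],0],[60,[0,-0.07,0],0],[60,[0,-0.10,0],0],[60,[0,-0.10,0],0]]'; python3 go.py d pick 0.06
```

```text
time: 18.97
ee_pos: [0.519, -0.1167, 0.1049]
eef_rot: [-90.3, -0.5, 3.8]
force: [0.9, -0.4, 1.0]
finger_gap: 0.0513
t 18.97 target [ 0.5469  0.146   0.06   13.7   ] shift [0.0454 0.0449 0.2603] twist -0.0549 F [ 0.9 -0.4  1. ] gap 0.0513 rot [-90.3   -0.54   3.83]
```

```bash
python3 -m inch '[[80,[0.045,0,0.26],-0.055],[80,[0.045,0,0.26],-0.055],[80,[0.045,0,0.26],-0.055],[80,[0.045,0,0.26],-0.055],[80,[0.045,0,0.26],-0.055],[80,[0.045,0,0.26],-0.055],[80,[0.045,0.04,0.26],-0.055],[80,[0.045,0.045,0.26],-0.055],[80,[0.045,0.045,0.26],-0.055],[80,[0.045,0.045,0.26],-0.055]]'; python3 go.py d pick 0.0;python3 pic.py top t15 365 150 525 270; python3 pic.py scene s15 270 200 390 290
```

```text
time: 19.8
ee_pos: [0.5442, 0.146, 0.0543]
eef_rot: [-90.0, 0.0, 13.7]
force: [0.4, -0.1, 0.2]
finger_gap: 0.0683
t 19.8 target [ 0.5469  0.146   0.     13.7   ] shift [ 0.0026  0.0543 -0.0006] twist -0.0001 F [ 0.4 -0.1  0.2] gap 0.0683 rot [-9.001e+01  2.000e-02  1.368e+01]
```

View pics/t15.png

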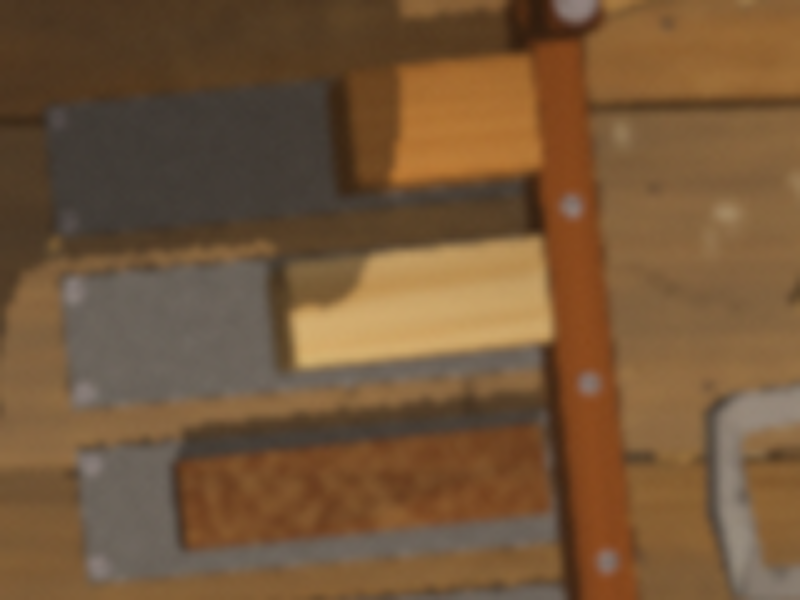

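View pics/s15.png

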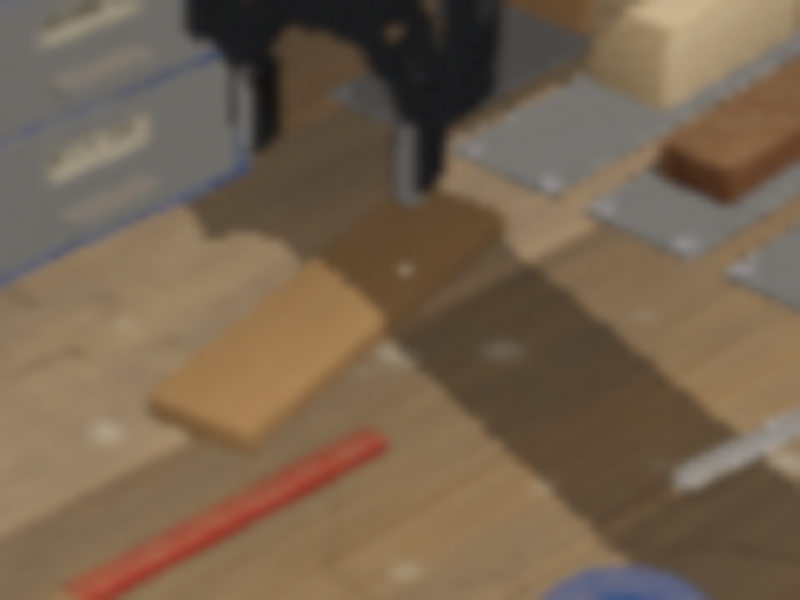

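```bash
python3 -c "
from chk import *
chk('c',[(178,462),(540,425),(552,515),(185,549)],.024,[365,150],5)"
python3 -m inch '[[75,[0.0026,0.025,0],0],[75,[0.0026,0.045,0],0],[75,[0.0026,0.055,0],0],[75,[0.0026,0.06,0],0],[75,[0.0026,0.06,0],0]]'; python3 go.py d pick -0.01; python3 pic.py scene s16 290 200 390 275
python3 - <<'E'
from h import *
s=ctrl.state();p=s["ee_pos"];Y=np.radians(s["eef_rot"][2]);w=s["finger_gap"]/2
X=np.array([np.cos(Y),np.sin(Y),0]);Z=np.array([-np.sin(Y),np.cos(Y),0])
for z in (0,.005,.01,.015,.02):
    q=[p+X*k*w+Z*.011 for k in(-1,1)];q=np.array(q);q[:,2]=z
    print(z,((proj("scene",q)-[290,200])*8).round().tolist())
E
```

```text
c bay x,y mm -88.3 1.0 len 0.1594 angle off 0.5
time: 20.32
ee_pos: [0.5467, 0.1468, -0.006]
eef_rot: [-90.0, 0.0, 13.7]
force: [1.0, 0.7, -0.4]
finger_gap: 0.0641
t 20.32 target [ 5.469e-01  1.460e-01 -1.000e-02  1.370e+01] shift [ 0.      0.004  -0.0008] twist -0.0002 F [ 1.   0.7 -0.4] gap 0.0641 rot [-9.000e+01  2.000e-02  1.366e+01]
0 [[293.0, 421.0], [139.0, 365.0]]
0.005 [[293.0, 409.0], [139.0, 353.0]]
0.01 [[293.0, 397.0], [138.0, 341.0]]
0.015 [[293.0, 384.0], [138.0, 329.0]]
0.02 [[293.0, 372.0], [138.0, 317.0]]
```

View pics/s16.png

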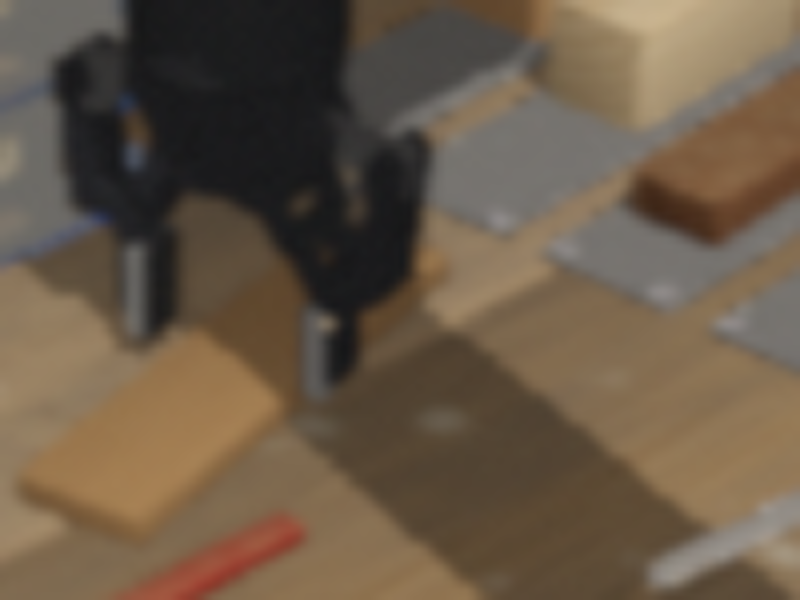

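The tips are at about 9–10 mm and straddle the board. I'll go 3 mm lower, then close.

```bash
python3 -m inch '[[75,[0,0.003,-0.0005],0],[75,[0,0.003,-0.0005],0],[40,[0,0.003,-0.0005],0],[40,[0,0.003,-0.0005],0],[40,[0,0.003,-0.0005],0],[40,[0,0.003,-0.0005],0],[40,[0,0.003,-0.0005],0]]' 50; python3 go.py d place 0.05
```

```text
time: 20.95
ee_pos: [0.5471, 0.1469, -0.008]
eef_rot: [-90.0, -0.1, 13.7]
force: [-1.7, -0.5, 5.6]
finger_gap: 0.0478
t 20.95 target [ 0.4367 -0.1003  0.05    3.8   ] shift [-0.1659 -0.058  -0.2139] twist 0.0551 F [-1.7 -0.5  5.6] gap 0.0478 rot [-9.002e+01 -7.000e-02  1.372e+01]
```

```bash
python3 -m inch '[[40,[0,-0.03,0],0],[40,[0,-0.07,0],0],[40,[0,-0.08,0],0],[40,[-0.166,-0.08,-0.214],0.055],[40,[-0.166,-0.08,-0.214],0.055],[40,[-0.166,-0.08,-0.214],0.055],[40,[-0.166,-0.08,-0.214],0.055],[40,[-0.166,-0.08,-0.214],0.055],[40,[-0.166,-0.08,-0.214],0.055],[40,[-0.166,-0.08,-0.214],0.055],[40,[-0.166,-0.08,-0.214],0.055],[40,[-0.166,-0.08,-0.214],0.055]]'; python3 go.py d place 0.025; python3 pic.py scene s17 300 150 460 270;python3 pic.py top t17 345 180 505 300
```

```text
time: 21.95
ee_pos: [0.436, -0.1011, 0.0712]
eef_rot: [-90.0, -0.0, 3.7]
force: [0.4, 0.3, 0.3]
finger_gap: 0.0478
t 21.95 target [ 0.4367 -0.1003  0.025   3.8   ] shift [0.0007 0.0462 0.0008] twist -0.0007 F [0.4 0.3 0.3] gap 0.0478 rot [-9.001e+01 -3.000e-02  3.670e+00]
```

View pics/s17.png

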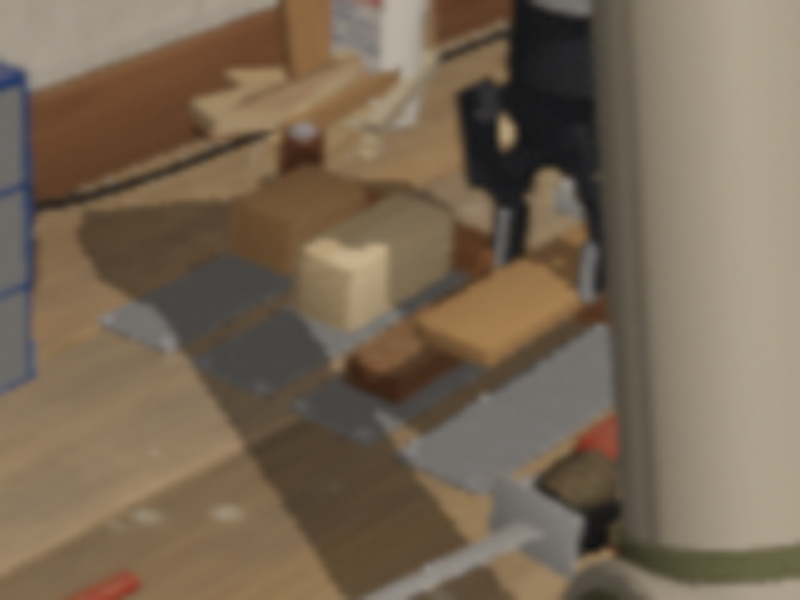

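View pics/t17.png

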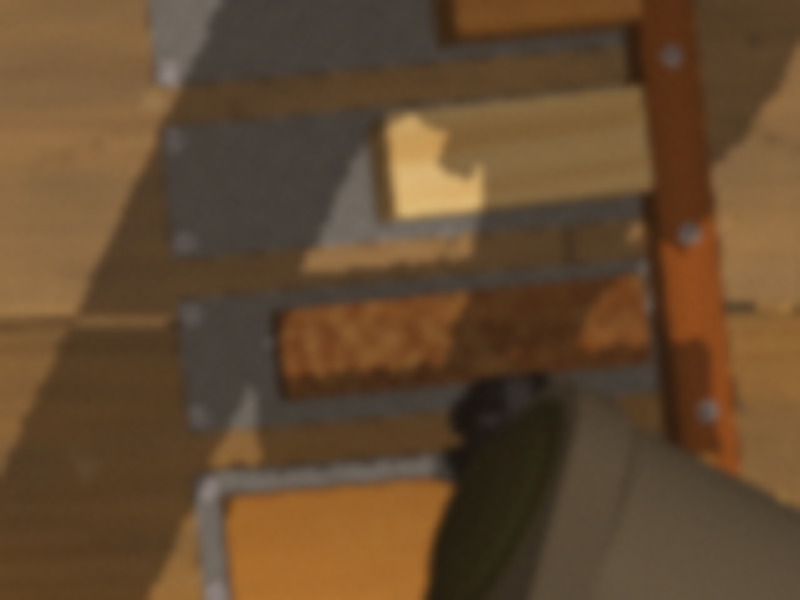

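```bash
python3 -c "
from h import *
print(ray('top',(390.6,279.4),.091).round(4))"; python3 -m inch '[[40,[0.0007,0.02,0.001],0],[40,[0.0007,0.04,0.001],0],[40,[0.0007,0.06,0.001],0],[40,[0.0007,0.07,0.001],0],[40,[0.0007,0.073,0.001],0],[40,[0.0007,0.073,0.001],0],[40,[0.0007,0.073,0.001],0]]'; python3 go.py d place -0.003
```

```text
[[ 0.4542 -0.0041  0.091 ]]
time: 22.63
ee_pos: [0.4373, -0.0988, -0.0016]
eef_rot: [-90.0, -0.0, 3.9]
force: [0.4, 0.1, -0.3]
finger_gap: 0.0477
t 22.63 target [ 4.367e-01 -1.003e-01 -3.000e-03  3.800e+00] shift [-0.0007  0.0014 -0.0014] twist 0.0005 F [ 0.4  0.1 -0.3] gap 0.0477 rot [-9.002e+01 -4.000e-02  3.880e+00]
```

```bash
python3 -m inch '[[40,[0,0.002,0],0],[40,[0,0.002,0],0],[72,[0,0.002,0],0],[72,[0,0.002,0],0],[72,[0,0.002,0],0],[72,[0,-0.03,0],0],[72,[0,-0.07,0],0],[72,[0,-0.11,0],0],[72,[0,-0.11,0],0]]'; python3 -m inch '[[72,[0,-0.05,0.1],0],[72,[0,-0.05,0.2],0],[72,[0,-0.05,0.3],0],[72,[0,-0.05,0.3],0],[72,[0,-0.05,0.3],0],[72,[0,-0.05,0.3],0],[72,[0,-0.05,0.3],0],[72,[0,-0.05,0.3],0],[72,[0,-0.05,0.3],0]]'; python3 pic.py top t18 365 140 525 260; python3 pic.py top t19 345 190 505 310
```

```text
time: 23.38
ee_pos: [0.4395, -0.1006, 0.1142]
eef_rot: [-90.4, -0.6, 3.8]
force: [1.2, -0.5, 0.5]
finger_gap: 0.0615
time: 24.13
ee_pos: [0.4163, 0.2029, 0.1584]
eef_rot: [-90.0, -0.1, 4.1]
force: [-0.2, 0.3, 0.4]
finger_gap: 0.0612
```

View pics/t19.png

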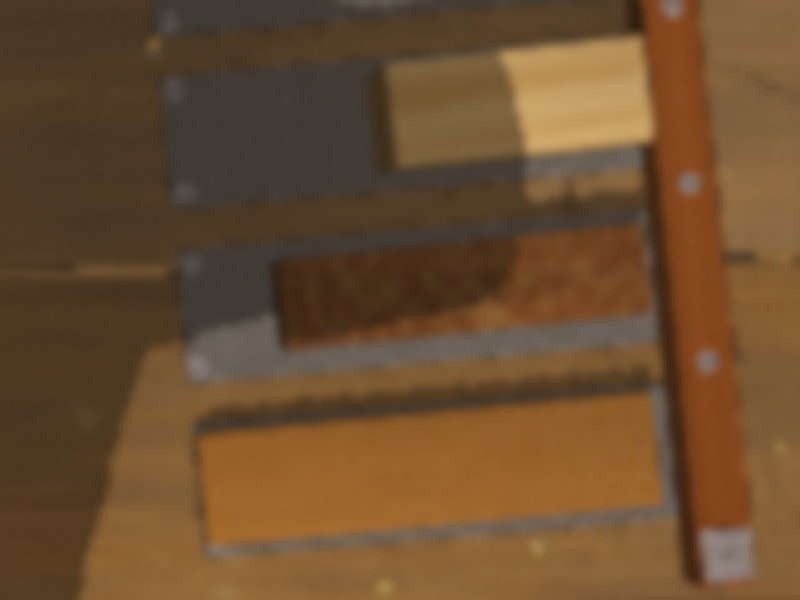

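View pics/t18.png

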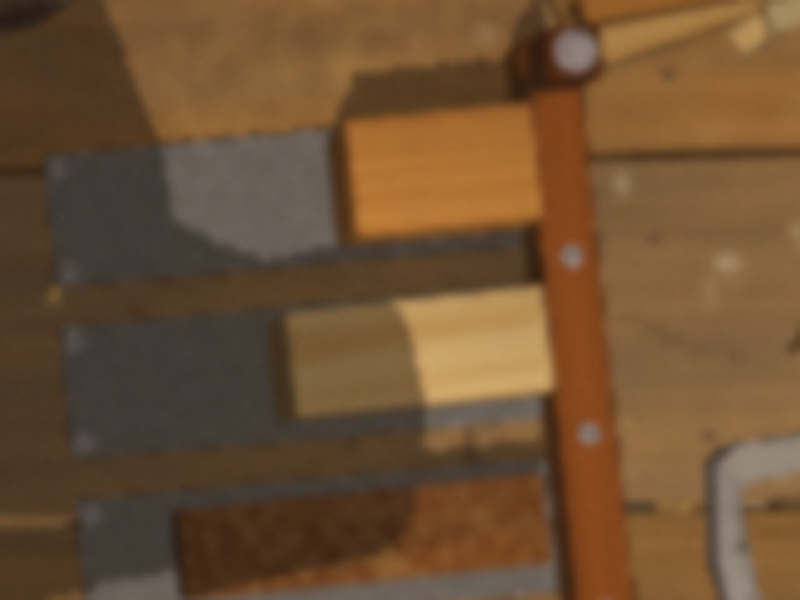

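View pics/t18_full.png

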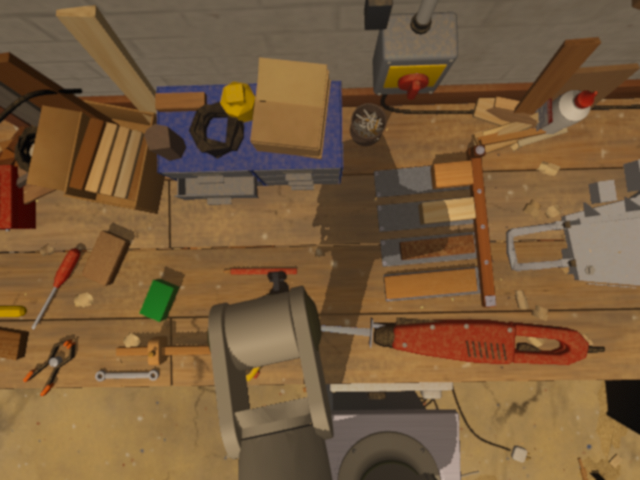

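```bash
python3 -c "
from chk import *
chk('d',[(200,432),(652,390),(664,505),(208,545)],.016,[345,190],5)
chk('a',[(345,122),(530,103),(540,220),(356,241)],.044,[365,140],5)
chk('b',[(283,312),(545,286),(553,390),(293,420)],.049,[365,140],5)
from m import measure
measure(cv2.imread('pics/t18_full.png'),None,['pencil'])
print(ctrl.state()['qd'].round(2),ctrl.state()['time'])"; python3 pic.py scene s19 300 150 460 270
```

```text
d bay x,y mm -108.4 1.0 len 0.1997 angle off 0.2
a bay x,y mm -44.2 -0.6 len 0.0793 angle off 1.0
b bay x,y mm -63.5 0.4 len 0.1115 angle off 1.0
pencil [0.4739 0.2683] [146.4  11.2] 88.8
[-2.19 -0.06  0.58 -0.09 -0.1  -0.13] 24.2333
```

View pics/s19.png

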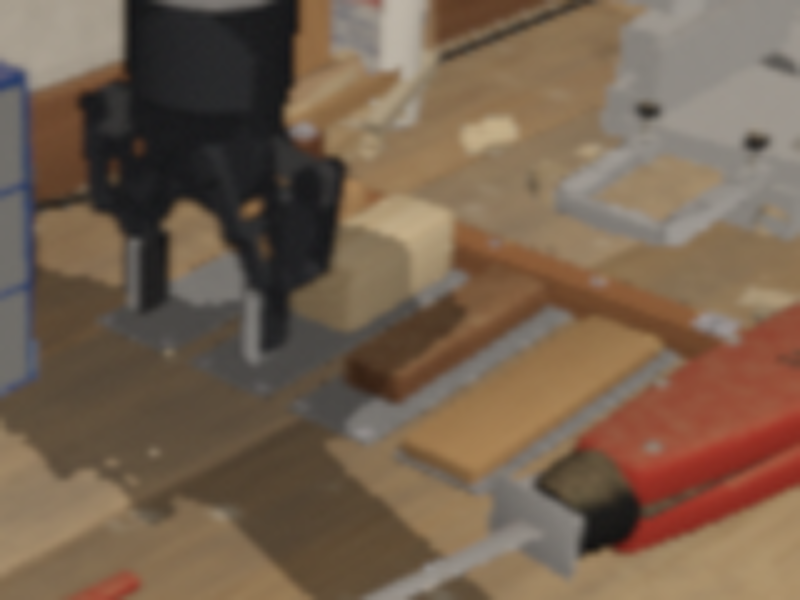

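All four lie flat in order, the pencil hasn't moved, and the gripper is free. I'll let the arm settle and hand in.

```bash
python3 -m inch '[[72,[0,0,0],0],[72,[0,0,0],0],[72,[0,0,0],0],[72,[0,0,0],0]]'; python3 -c "
from station import ctrl
print(ctrl.finish_job())"
```

```text
time: 24.62
ee_pos: [0.417, 0.1994, 0.1579]
eef_rot: [-90.0, 0.0, 3.7]
force: [-0.4, 0.1, 0.3]
finger_gap: 0.0618
the job is handed in; nothing more can be done
None
```

The four offcuts are on their bays in order of length, and I handed the job in at 24.6 s. The dark post is at the far end of the fence, so offcut_a went to bay1, b to bay2, c to bay3 and d to bay4. `finish_job` reports no verdict, so success rests on the checks below.

| Offcut | Bay | Centre from the fence (mm) | Allowed range (mm) | Off the centre line (mm) | Angle off square (°) |
|---|---|---|---|---|---|
| a | bay1 | 44.2 | 34 to 62 | 0.6 | 1.0 |
| b | bay2 | 63.5 | 49 to 77 | 0.4 | 1.0 |
| c | bay3 | 88.3 | 74 to 102 | 1.0 | 0.5 |
| d | bay4 | 108.4 | 94 to 122 | 1.0 | 0.2 |

- **Checks:** The last top-view pictures gave these figures, except c's, which I measured right after placing it; it looked unchanged in the last picture. All four lay flat and released, with the gripper clear, and the pencil measured exactly where it started.
- **Fingertip height:** The fingertips stood about 10–17 mm above the reported tool height, where the tool description puts them 25 mm below it. The first close on offcut_a therefore shut in the air above the block without touching it. After that I set the heights from the camera pictures.
- **Stray command:** I once sent an unintended background move on the way to offcut_a. It shifted the arm slightly in free air and touched nothing.

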